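Probe the LED boards and tray them

ROBOT

A 6-joint arm with a two-finger parallel gripper is mounted at the origin on the work surface. World frame = base frame: x ahead of the robot, y to its left, z up, the work surface at z = 0. Lengths are in m, angles in degrees, forces in N, time in s.
With the tool pointing down it reaches from about 0.3 to 0.75 m from the base axis. Payload 8.5 kg.
Tool frame: the origin (TCP) lies at the very end of the fingers, on their centre line; the grasp point (between the pads) lies 19 mm behind it; z points along the fingers, y is the direction in which the jaws open and shut (so a half turn about z gives the same grasp; the last joint's range is limited). The gripper opens to 85 mm and grips with 20 to 120 N. Pads are 22 mm wide; open, the fingers measure 114 mm over their backs; the gripper's body (76 mm by 85 mm) begins 54 mm behind the grasp point. The pads swing forward as they close: fully open they stand 13 mm farther back than shut.
Start: joints at [-78.684, 21.807, 74.336, -0, 83.858, -12.336], TCP at [0.221, -0.504, 0.206] pointing down, gripper open.
Joint ranges: [-178.18, 178.18], [-50.72, 133.34], [12.68, 142.11], [-81.47, 261.47], [9.98, 163.14], [-165.26, 165.26]. Speed limits (degrees/s): [136.94, 136.94, 180, 180, 180, 180].

INTERFACE

Orientations are given as a 3x3 rotation matrix whose columns are the frame's x, y, z axes.
In Python, from rig import status, vision, env gives the robot as it stands.
- The arm moves only by the tool send_rows, never from a script. Its argument "targets" is a list of rows, each a list of 7 numbers: the shift along the tool's x, y, z in units of 50 mm (1.0 is 50 mm), then the turn, a rotation vector about the tool's x, y, z in units of 8 degrees (1.0 is 8 degrees), then the finger opening in mm, from 0 to 85.4. A call has 1 to 5 rows; each row is the pose to reach, as a shift and turn from the pose commanded when the call began, along the tool's axes at that moment; what a row does not reach only later rows make up. A row lasts 1/8 s, in which the tool goes at most 62.5 mm and 10.7 degrees, less where a joint would pass 70% of its speed; a pose out of reach is approached as far as the arm can. A call with a gripper value outside its range is refused whole. The fingers move at their own pace and stop on an object; "grip_force" is the grip in N (left out, the last holds). Time passes only in rows, so rows that repeat a pose let the fingers close. It gives the time, the measured TCP pose, the force and the opening at its end, in the units of the state.
- status.observe(): the state, without advancing time (a new reading comes with each control period).
- vision.get_image(name): name is "side" or "top" or "wrist"; returns (picture, depth): 384x512x3 uint8, red, green, blue; 384x512 float32, m along the optical axis (not along the pixel's ray), 0 where there is no reading.
- vision.camera_model(name): a dict with "camera_matrix" (3x3 intrinsics, pixels), "view" (4x4, takes a point from world to camera coordinates); the wrist camera has in their place "T_tool_cam" (4x4, takes a point from camera to tool coordinates, whose origin is the TCP and whose axes are the flange's). Camera axes: x right, y down, z forward; pixel columns grow to the right and rows downward; lengths in m; the calibration is good to about 2 mm. A picture is of the moment at which its call begins: read the wrist's pose just before it. camera_model takes no time and is no camera call.
- env.close_job(): hands the job in, once; it reports no verdict.
Trained networks look in the newest picture that a camera, given by its name, has taken for a name from the list of things; names that differ only in an ending like _2 or _b are one class to them, and where a whole thing is asked for, a point or a joint stands for the part that bears it (a point fixed in the world has none). Each returns a list of dicts, best first, with "p" (0 to 1); they miss things now and then, are a little off and sometimes report something else, mostly with a low value. They report only what shows in the picture. A call takes as long as a camera call.
- vision.masks_of(camera, label): "pixels" (384x512 bool, what is visible of it) and "extent" ([left, top, right, bottom] in pixels, round what is visible of it).
The state is a dict: "time_s": time; "q": joint angles; "qvel": joint speeds; "joint_efforts": joint torques, N m; "position": TCP position; "tool_rot": TCP orientation; "ft_force": force on the tool from outside, world axes, zero at the start; "wrist_torque": the same for the moment, N m; "grip_width": finger opening in m.
Only numpy, scipy, OpenCV 4.12 (cv2) and the standard library are available. Lean on these libraries where they do the work, as an engineer would, in place of code of your own. Each camera call takes 0.05 s, during which the arm holds its last target.

TASK

Test the LED boards on the bench in test-sheet order, red, green, blue, white (one may be missing): with the yellow tester from the holder, touch the spring tip gently on each board's copper pad and then on its silver pad, resting a full second on each and never pushing the sprung pin to its stop. At the end the tester must be back in its holder slot, tip down and fully home, and every board must lie flat in a compartment of the grey tray. Leave the tape, pliers and multimeter where they are.

Things in the scene. Friction and masses are not known exactly. Their poses are not given: they have to be found in the camera images.
- tester: Cordless flat tester, about 120 g; origin on its axis under the finger guard, z up to the handle. Yellow handle 38 (x) x 16 (y) mm, 5 to 80 mm above the origin; black guard 50 x 24 x 5 mm; below it a grey blade 34 x 12 mm to 40 mm down, nose 20 x 8 mm to 52 mm down, then a steel pin 5 mm thick. Starts tip down in the slot, guard on the holder's top.
- tester_tip (a point): Rounded end of the tester's spring-loaded steel pin: on the tester's axis, 80 mm below its origin when free.
- pin (a joint): How far the spring pin is pushed into the tester: 0 free, 0.010 m at its hard stop. It takes 0.6 N to start it and 2.6 N to push it to the stop.
- holder: Black tester holder with yellow stripes, fixed: block 80 (x) x 60 (y) mm, top 95 mm above the bench, on a foot plate 110 x 92 mm. One slot 38 (x) x 16 (y) mm, 89 mm deep, in the middle of the top; the tester's x goes along the holder's x, either way round. Origin: centre of its underside, z up.
- holder_slot (a point): Centre of the slot's mouth, on the holder's top, 95 mm above the bench.
- tray: Grey open tray, fixed, 163 (x) x 272 (y) x 18 mm, walls and dividers 4 mm thick and full height, floor 4 mm thick. A cross of dividers makes four compartments 75.7 (x) x 130 (y) mm, centred at x = +-39.8 mm, y = +-67 mm. Origin: centre of its underside.
- tape: Bystander: roll of red tape, 80 mm across, 19 mm high, lying on the bench.
- pliers: Bystander: pliers with red grips, about 150 mm long, lying on the bench.
- meter: Bystander: orange multimeter, 165 x 85 x 35 mm, lying on the bench.
- led_red: LED board with a red lens housing (may be absent), about 140 g: pale plate 60 (x) x 110 (y) x 6 mm; in its middle the red housing 40 x 40 mm, 6 to 32 mm above the origin, to lift it by, with a clear disc 2 mm proud on top. Origin: centre of the underside, z up. Starts flat on a dark mat 2 mm thick.
- led_red_copper (a point): Centre of the copper pad (14 mm across, dark red rim) on the red board's top face, 42 mm from its centre along +y.
- led_red_silver (a point): Centre of the silver pad (14 mm across, black rim) on the red board's top face, 42 mm from its centre along -y.
- led_green: LED board with a green lens housing (may be absent), about 140 g: pale plate 60 (x) x 110 (y) x 6 mm; in its middle the green housing 40 x 40 mm, 6 to 32 mm above the origin, to lift it by, with a clear disc 2 mm proud on top. Origin: centre of the underside, z up. Starts flat on a dark mat 2 mm thick.
- led_green_copper (a point): Centre of the copper pad (14 mm across, dark red rim) on the green board's top face, 42 mm from its centre along +y.
- led_green_silver (a point): Centre of the silver pad (14 mm across, black rim) on the green board's top face, 42 mm from its centre along -y.
- led_blue: LED board with a blue lens housing (may be absent), about 140 g: pale plate 60 (x) x 110 (y) x 6 mm; in its middle the blue housing 40 x 40 mm, 6 to 32 mm above the origin, to lift it by, with a clear disc 2 mm proud on top. Origin: centre of the underside, z up. Starts flat on a dark mat 2 mm thick.
- led_blue_copper (a point): Centre of the copper pad (14 mm across, dark red rim) on the blue board's top face, 42 mm from its centre along +y.
- led_blue_silver (a point): Centre of the silver pad (14 mm across, black rim) on the blue board's top face, 42 mm from its centre along -y.
- led_white: LED board with a white lens housing (may be absent), about 140 g: pale plate 60 (x) x 110 (y) x 6 mm; in its middle the white housing 40 x 40 mm, 6 to 32 mm above the origin, to lift it by, with a clear disc 2 mm proud on top. Origin: centre of the underside, z up. Starts flat on a dark mat 2 mm thick.
- led_white_copper (a point): Centre of the copper pad (14 mm across, dark red rim) on the white board's top face, 42 mm from its centre along +y.
- led_white_silver (a point): Centre of the silver pad (14 mm across, black rim) on the white board's top face, 42 mm from its centre along -y.

How it is judged (in metres and radians):
On the way, in this order (a step that is already met when the one before it is completed fails the run):
1. the tester's tip is held on the copper pad of the red board (distance between tester_tip and led_red_copper below 0.007 m and contact force between tester and led_red above 0.25 N), for 0.8 s.
2. the tester's tip is held on the silver pad of the red board (distance between tester_tip and led_red_silver below 0.007 m and contact force between tester and led_red above 0.25 N), for 0.8 s.
3. the tester's tip is held on the copper pad of the green board (distance between tester_tip and led_green_copper below 0.007 m and contact force between tester and led_green above 0.25 N), for 0.8 s.
4. the tester's tip is held on the silver pad of the green board (distance between tester_tip and led_green_silver below 0.007 m and contact force between tester and led_green above 0.25 N), for 0.8 s.
5. the tester's tip is held on the copper pad of the blue board (distance between tester_tip and led_blue_copper below 0.007 m and contact force between tester and led_blue above 0.25 N), for 0.8 s.
6. the tester's tip is held on the silver pad of the blue board (distance between tester_tip and led_blue_silver below 0.007 m and contact force between tester and led_blue above 0.25 N), for 0.8 s.
7. the tester's tip is held on the copper pad of the white board (distance between tester_tip and led_white_copper below 0.007 m and contact force between tester and led_white above 0.25 N), for 0.8 s.
8. the tester's tip is held on the silver pad of the white board (distance between tester_tip and led_white_silver below 0.007 m and contact force between tester and led_white above 0.25 N), for 0.8 s.
At the end, for the whole second after the job is handed in: Tester upright in the holder slot (tilt under 0.08 rad), guard within 4 mm of the holder's top and 6 mm of the slot's centre; every board present flat on the floor of a tray compartment (underside below 8 mm, tilt under 0.08 rad); all at rest and released (horizontal distance between tester and holder below 0.006 m and z of tester in the frame of holder between 0.091 and 0.099 m and angle between each of tester, led_red, led_green, led_blue, led_white's own z axis and vertical below 0.08 rad and angle between the x axis of tester and the x axis of holder, either way round below 0.2 rad and linear speed of each of tester, led_red, led_green, led_blue, led_white below 0.02 m/s and x of led_red in the frame of tray between -0.06 and 0.06 m and y of led_red in the frame of tray between -0.09 and 0.09 m and z of each of led_red, led_green, led_blue, led_white in the frame of tray below 0.008 m and x of led_green in the frame of tray between -0.06 and 0.06 m and y of led_green in the frame of tray between -0.09 and 0.09 m and x of led_blue in the frame of tray between -0.06 and 0.06 m and y of led_blue in the frame of tray between -0.09 and 0.09 m and x of led_white in the frame of tray between -0.06 and 0.06 m and y of led_white in the frame of tray between -0.09 and 0.09 m); the robot touches nothing.
It fails at once if the tester's spring pin is pushed to its hard stop (value of joint pin above 0.0094 m).
It fails at once if the tape, pliers or meter is shifted more than 3 cm (distance of any of tape, pliers, meter from where it was at the start of the episode above 0.03 m).
Of led_red, led_green, led_blue, led_white only 3 to 4 are there at a start; the rules pass over those that are not, and their reading is None.
At some moment in a run one of led_red, led_green, led_blue, led_white may be knocked a few centimetres aside while the robot is not near it.
It also fails if it takes over 210 s, if anything falls off the work surface, if the arm or the gripper's body presses on something with over 40 N, if the wrist force passes 120 N, or if a joint passes its speed limit or range.

## Working session

There is one attempt and no reset: what is moved stays moved. The work goes in short steps, Python scripts to look and compute and a tool call to move; the robot and the scene stay as the last step left them, time stands still between calls to the robot, and variables do not carry over. Pictures are saved under pics/ and viewed, and the job is handed in when it is done.

Besides the shell and the picture viewer there is one more tool, called after "Request:" in YAML: its name, and indented under it one key for each argument. send_rows: Moves the arm, as the interface text tells. Its arguments: {"type":"object","properties":{"targets":{"type":"array","items":{"type":"array","items":{"type":"number"}}},"grip_force":{"type":"number"}},"required":["targets"]}

```bash
ls; mkdir -p pics
python3 - <<'E'
from rig import status, vision, env
import cv2, numpy as np
s=status.observe(); print(s)
for n in ["side","top","wrist"]:
    im,d=vision.get_image(n); cv2.imwrite(f"pics/{n}0.png",im[:,:,::-1]); print(n,vision.camera_model(n))
E
```

```text
pics
{'time_s': 0.0, 'q': array([-7.86835932e+01,  2.18414339e+01,  7.43847544e+01,  3.50412764e-04,
        8.38595065e+01, -1.23358797e+01]), 'qvel': array([-0.0028281 , -0.03531908, -0.05879805,  0.08767064, -0.06128824,
       -0.01754704]), 'joint_efforts': array([-1.24967475e-03, -4.48467350e+01, -2.31277657e+01, -2.34151385e-04,
        4.82720396e-03, -8.63727990e-06]), 'position': array([ 0.22058308, -0.50346246,  0.20500765]), 'tool_rot': array([[ 9.15997312e-01,  4.01184300e-01, -2.87525252e-04],
       [ 4.01184271e-01, -9.15996193e-01,  1.46777044e-03],
       [ 3.25474420e-04, -1.45982439e-03, -9.99998881e-01]]), 'ft_force': array([-0.4393106 , -0.25349042,  0.28398613]), 'wrist_torque': array([-0.03525973,  0.02409557, -0.01501569]), 'grip_width': 0.08549142132392204}
side {'camera_matrix': array([[399.1433755 ,   0.        , 252.50738775],
       [  0.        , 399.1433755 , 196.64174698],
       [  0.        ,   0.        ,   1.        ]]), 'view': array([[-0.94279354, -0.33303488,  0.01510311,  0.56726235],
       [-0.2232928 ,  0.59718562, -0.77039578,  0.20993255]
[... 391 characters left out ...]
, -0.02298738, -0.15532805,  0.61715249],
       [ 0.15451458,  0.03372722, -0.98741467,  1.02237452],
       [ 0.        ,  0.        ,  0.        ,  1.        ]])}
wrist {'camera_matrix': array([[337.03955511,   0.        , 254.20842146],
       [  0.        , 337.03955511, 189.40817275],
       [  0.        ,   0.        ,   1.        ]]), 'T_tool_cam': array([[-9.82609586e-05, -9.53996477e-01, -2.99817800e-01,
         7.55001114e-02],
       [ 9.99999859e-01, -2.50398575e-04,  4.69012892e-04,
         5.18753133e-04],
       [-5.22510596e-04, -2.99817711e-01,  9.53996366e-01,
        -1.68482208e-01],
       [ 0.00000000e+00,  0.00000000e+00,  0.00000000e+00,
         1.00000000e+00]])}
```

View pics/top0.png

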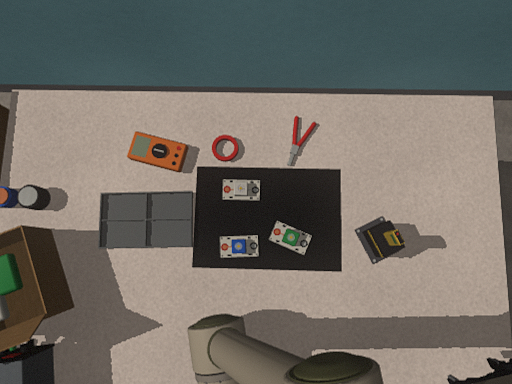

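View pics/side0.png

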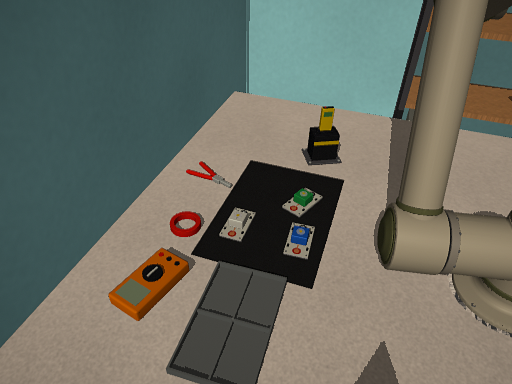

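View pics/wrist0.png

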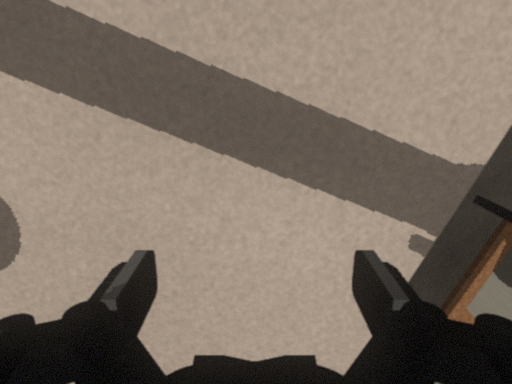

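Top view: white board at (241,189), blue at (239,246) and green at (290,237) on the mat. The tester is in its holder at (383,240) and the tray at (146,220). There is no red board.

```bash
cat > h.py <<'E'
from rig import status, vision, env
import cv2, numpy as np
from scipy.spatial.transform import Rotation as Rn
def Tcam(name,s=None):
    m=vision.camera_model(name); K=m["camera_matrix"]
    if name=="wrist":
        s=s or status.observe(); T=np.eye(4); T[:3,:3]=s["tool_rot"]; T[:3,3]=s["position"]
        return K,T@m["T_tool_cam"]
    return K,np.linalg.inv(m["view"])
def depro(K,T,us,vs,zs):
    us=np.asarray(us,float);vs=np.asarray(vs,float);zs=np.asarray(zs,float)
    P=np.stack([(us-K[0,2])/K[0,0]*zs,(vs-K[1,2])/K[1,1]*zs,zs],-1)
    return P@T[:3,:3].T+T[:3,3]
def ray_at(K,T,u,v,z):
    d=T[:3,:3]@np.array([(u-K[0,2])/K[0,0],(v-K[1,2])/K[1,1],1.]); o=T[:3,3]
    return o+d*(z-o[2])/d[2]
def proj(K,T,P):
    p=np.linalg.inv(T)@np.append(P,1); return K[:2,:2]@(p[:2]/p[2])+K[:2,2]
def rect(P):
    (c,sz,a)=cv2.minAreaRect((P[:,:2]*1000).astype(np.float32)); return np.array(c)/1000,sz,a
E
python3 - <<'E'
from h import *
K,T=Tcam("top"); im,d=vision.get_image("top")
for n in ["led_red","led_green","led_blue","led_white","led_green_copper","tray","holder","tester","tape","pliers","meter"]:
    for r in vision.masks_of("top",n)[:2]:
        m=r["pixels"]&(d>0); v,u=np.nonzero(m)
        if len(v)<4: continue
        P=depro(K,T,u,v,d[m]); c,sz,a=rect(P)
        print(n,round(r["p"],2),r["extent"],"c",c.round(4),np.round(sz,0),round(a,1),"z",np.percentile(P[:,2],[5,50,95]).round(3))
E
```

```text
led_red 0.32 [358.4, 215.0, 405.4, 261.4] c [ 0.5008 -0.3871] [111.  88.] 27.0 z [0.003 0.051 0.096]
led_red 0.22 [378.8, 229.1, 402.5, 246.6] c [ 0.5012 -0.3857] [48. 22.] 21.9 z [0.097 0.144 0.177]
led_green 0.66 [267.0, 221.7, 308.8, 252.5] c [ 0.5017 -0.1373] [110.  61.] 66.2 z [0.004 0.009 0.036]
led_blue 0.86 [216.7, 234.4, 259.9, 253.3] c [0.4733 0.0123] [ 62. 113.] 4.7 z [0.004 0.008 0.035]
led_white 0.7 [221.9, 177.4, 261.3, 201.0] c [0.6401 0.0102] [116.  65.] 88.7 z [0.003 0.008 0.035]
led_white 0.39 [220.6, 231.5, 260.3, 255.4] c [0.4734 0.0097] [ 62. 112.] 5.0 z [0.004 0.008 0.035]
led_green_copper 0.93 [273.7, 220.1, 306.2, 255.2] c [ 0.5004 -0.1365] [106.  58.] 68.4 z [0.004 0.009 0.036]
tray 0.67 [99.3, 187.5, 193.1, 247.0] c [0.543  0.2918] [168. 285.] 3.3 z [0.001 0.004 0.017]
holder 0.94 [355.9, 215.5, 400.9, 263.9] c [ 0.5066 -0.3956] [110. 110.] 27.4 z [0.003 0.053 0.096]
holder 0.15 [377.9, 229.7, 401.8, 248.6] c [ 0.5017 -0.3883] [52. 26.] 26.8 z [0.095 0.14  0.177]
tester 0.79 [381.4, 226.9, 404.2, 246.4] c [ 0.5017 -0.394 ] [57. 38.] 30.1 z [0.095 0.14  0.177]
tester 0.66 [358.5, 214.9, 406.4, 261.1] c [ 0.5024 -0.3873] [109.  90.] 26.7 z [0.003 0.055 0.096]
tape 0.9 [211.0, 136.3, 235.9, 159.2] c [0.7625 0.0616] [76. 75.] 16.0 z [0.009 0.018 0.021]
tape 0.25 [220.6, 233.3, 259.6, 256.7] c [0.4706 0.0105] [ 61. 110.] 3.4 z [0.005 0.009 0.035]
pliers 0.93 [289.8, 115.4, 313.9, 165.6] c [ 0.7948 -0.1435] [ 65. 148.] 59.6 z [0.006 0.012 0.015]
meter 0.58 [128.1, 132.2, 186.8, 172.6] c [0.7454 0.2619] [165.  85.] 76.3 z [0.027 0.035 0.042]
```

```bash
cat >> h.py <<'E'
def Rdown(yaw):  # jaw (tool y) direction angle in world, degrees
    c,s=np.cos(np.radians(yaw)),np.sin(np.radians(yaw))
    y=np.array([c,s,0]); z=np.array([0,0,-1.]); return np.column_stack([np.cross(y,z),y,z])
def jawyaw(s): return np.degrees(np.arctan2(s["tool_rot"][1,1],s["tool_rot"][0,1]))
def delta(p,R):
    s=status.observe(); R0=s["tool_rot"]
    d=R0.T@(np.array(p)-s["position"])/0.05
    r=np.degrees(Rn.from_matrix(R0.T@R).as_rotvec())/8
    print("row",np.r_[d,r].round(3).tolist(),"rowsneeded",np.linalg.norm(d)/1.25,np.linalg.norm(r)*8/10.7)
def show(name,out,scale=1.5):
    s=status.observe(); im,d=vision.get_image(name); K,T=Tcam(name,s)
    cv2.imwrite(out,cv2.resize(im[:,:,::-1],None,fx=scale,fy=scale)); return im,d,K,T,s
E
python3 - <<'E'
from h import *
K,T=Tcam("top"); im,d=vision.get_image("top")
v,u=np.nonzero(d>0); P=depro(K,T,u,v,d[v,u])
near=np.linalg.norm(P[:,:2]-[.5,-.39],axis=1)<.09
for lo,hi in [(.165,.19),(.085,.1)]:
    m=near&(P[:,2]>lo)&(P[:,2]<hi); Q=P[m]; c,sz,a=rect(Q); 
    w,V=np.linalg.eigh(np.cov(Q[:,:2].T)); print(m.sum(),c,sz,a,"major yaw",np.degrees(np.arctan2(V[1,1],V[0,1])), w)
print(jawyaw(status.observe()))
E
```

```text
117 [ 0.50195972 -0.38816772] (37.95816421508789, 17.572235107421875) 28.340784072875977 major yaw -151.92245014603338 [2.24727859e-05 1.21164479e-04]
490 [ 0.50159021 -0.38799808] (79.92285919189453, 60.963050842285156) 27.34934425354004 major yaw -158.82780979959466 [0.00029772 0.00070579]
-66.35078419183644
```

Run:
```python
from h import *
delta([.502,-.388,.27],Rdown(-62.2))
```

```text
row [6.084, 0.136, -1.288, -0.0, 0.0, -0.519] rowsneeded 4.976003933811926 0.3879238310595482
```

Request:
send_rows:
  targets:
    - [0.5,0.05,-1.29,0,0,-0.2,85]
    - [1.7,0.1,-1.29,0,0,-0.52,85]
    - [2.9,0.13,-1.29,0,0,-0.52,85]
    - [4.1,0.136,-1.29,0,0,-0.52,85]
    - [5.3,0.136,-1.29,0,0,-0.52,85]

```text
time_s: 1.42
position: [0.4678, -0.4027, 0.2702]
tool_rot: [[0.885, 0.466, 0.0], [0.466, -0.885, -0.0], [-0.0, 0.0, -1.0]]
ft_force: [0.0, -0.7, 0.8]
grip_width: 0.085
```

Request:
send_rows:
  targets:
    - [0.78,0,0,0,0,0,85]
    - [0.78,0,0,0,0,0,85]
    - [0.78,0,0,0,0,0,85]

```text
time_s: 1.8
position: [0.5001, -0.3858, 0.27]
tool_rot: [[0.885, 0.466, -0.0], [0.466, -0.885, 0.0], [-0.0, -0.0, -1.0]]
ft_force: [-0.3, -1.0, -0.6]
grip_width: 0.0848
```

Run:
```python
from h import *
im,d,K,T,s=show("wrist","pics/w1.png"); print(s["position"],jawyaw(s),s["tool_rot"][:,2],s["time_s"])
v,u=np.nonzero(d>0); P=depro(K,T,u,v,d[v,u])
near=np.linalg.norm(P[:,:2]-[.5,-.39],axis=1)<.09
for lo,hi in [(.165,.19),(.085,.1)]:
    m=near&(P[:,2]>lo)&(P[:,2]<hi); Q=P[m]; c,sz,a=rect(Q); print(m.sum(),c,sz,a,Q[:,2].mean())
```

```text
[ 0.50014853 -0.3857795   0.27004025] -62.19869073530804 [-3.77726988e-04  1.73012389e-05 -9.99999929e-01] 1.8
886 [ 0.50298825 -0.38968112] (37.88060760498047, 16.435697555541992) 29.40907096862793 0.1754528366014859
3159 [ 0.50286209 -0.38969366] (79.71228790283203, 60.064552307128906) 27.83487319946289 0.09535606452992966
```

View pics/w1.png

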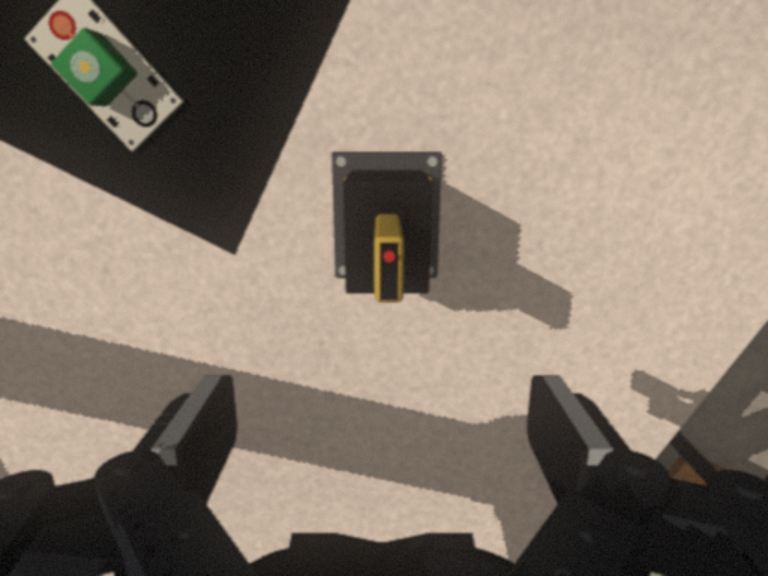

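The wrist view shows the tester handle upright in the holder at (388,257) in the 1.5x picture, between the jaws. The measured tops are 0.175 and 0.095 m, as expected.

Run:
```python
from h import *
delta([.503,-.3897,.118],Rdown(-62))
```

```text
row [0.023, 0.094, 3.043, -0.0, 0.002, -0.03] rowsneeded 2.4356857724400425 0.02284189235147168
```

Request:
send_rows:
  targets:
    - [0.02,0.09,0.8,0,0,0,85]
    - [0.02,0.09,1.6,0,0,0,85]
    - [0.02,0.09,2.4,0,0,0,85]
    - [0.02,0.09,3.04,0,0,0,85]
    - [0.02,0.09,3.04,0,0,0,85]

```text
time_s: 2.48
position: [0.5019, -0.389, 0.1163]
tool_rot: [[0.885, 0.465, -0.003], [0.465, -0.885, 0.003], [-0.001, -0.004, -1.0]]
ft_force: [-0.3, -0.7, 0.6]
grip_width: 0.0849
```

Request:
send_rows:
  targets:
    - [0,0,0,0,0,0,10]
    - [0,0,0,0,0,0,10]
    - [0,0,0,0,0,0,10]
    - [0,0,0,0,0,0,10]
    - [0,0,0,0,0,0,10]
  grip_force: 50

```text
time_s: 3.1
position: [0.5036, -0.389, 0.1187]
tool_rot: [[0.884, 0.467, 0.0], [0.467, -0.884, -0.0], [0.0, 0.0, -1.0]]
ft_force: [-0.5, 1.3, 5.6]
grip_width: 0.0153
```

Request:
send_rows:
  targets:
    - [0,0,0,0,0,0,10]
    - [0,0,0,0,0,0,10]
    - [0,0,0,0,0,0,10]

```text
time_s: 3.48
position: [0.5036, -0.389, 0.1187]
tool_rot: [[0.884, 0.467, 0.0], [0.467, -0.884, -0.0], [0.0, 0.001, -1.0]]
ft_force: [-0.8, 2.5, 4.7]
grip_width: 0.0155
```

Request:
send_rows:
  targets:
    - [0,0,-0.5,0,0,0,10]
    - [0,0,-1.0,0,0,0,10]
    - [0,0,-1.7,0,0,0,10]
    - [0,0,-2.4,0,0,0,10]
    - [0,0,-2.8,0,0,0,10]

```text
time_s: 4.1
position: [0.5038, -0.3892, 0.2596]
tool_rot: [[0.884, 0.467, 0.001], [0.467, -0.884, -0.001], [0.0, 0.002, -1.0]]
ft_force: [0.5, 0.2, -1.9]
grip_width: 0.0153
```

Request:
send_rows:
  targets:
    - [0,0,0,0,0,0,10]

```text
time_s: 4.22
position: [0.5039, -0.3893, 0.2589]
tool_rot: [[0.884, 0.467, 0.002], [0.467, -0.884, -0.002], [0.001, 0.002, -1.0]]
ft_force: [-0.3, 0.0, -1.6]
grip_width: 0.0155
```

```bash
cat >> h.py <<'E'
def boards(name,im,d,K,T,crop=True):
    "pose of each board from colour of housing + plate mask at plate height"
    out={}
    for n in ["led_green","led_blue","led_white"]:
        rs=vision.masks_of(name,n)
        for r in rs[:2]:
            m=r["pixels"]&(d>0); v,u=np.nonzero(m)
            if len(v)<30: continue
            P=depro(K,T,u,v,d[m]); pl=(P[:,2]>.0045)&(P[:,2]<.014); c,sz,a=rect(P[pl])
            print(n,round(r["p"],2),"c",c.round(4),np.round(sz,0),"ang",round(a,1),"ztop",np.percentile(P[:,2],95).round(3))
E
python3 - <<'E'
from h import *
for n in ["wrist","top","side"]:
    im,d,K,T,s=show(n,f"pics/{n}2.png"); print(n,s["position"],s["ft_force"],s["time_s"]); boards(n,im,d,K,T)
E
```

```text
wrist [ 0.50389739 -0.3893244   0.25894165] [-0.26989028  0.01344887 -1.61823485] 4.225
led_green 0.83 c [ 0.502  -0.1389] [111.  61.] ang 68.0 ztop 0.035
led_green 0.22 c [ 0.5029 -0.3897] [108.  91.] ang 27.8 ztop 0.096
top [ 0.50332715 -0.38875327  0.25649398] [-0.79853316  0.37584765 -1.75632093] 4.425
led_green 0.87 c [ 0.5013 -0.137 ] [108.  60.] ang 67.9 ztop 0.035
led_blue 0.75 c [0.4722 0.0104] [ 60. 110.] ang 2.2 ztop 0.036
led_white 0.66 c [0.6384 0.0099] [ 61. 107.] ang 1.2 ztop 0.035
side [ 0.50350223 -0.38895804  0.25750646] [ 1.07234181  0.13486111 -1.38750319] 4.625
led_blue 0.67 c [0.4735 0.0116] [ 60. 111.] ang 3.6 ztop 0.034
led_white 0.65 c [0.6396 0.0104] [112.  61.] ang 89.6 ztop 0.034
```

View pics/wrist2.png

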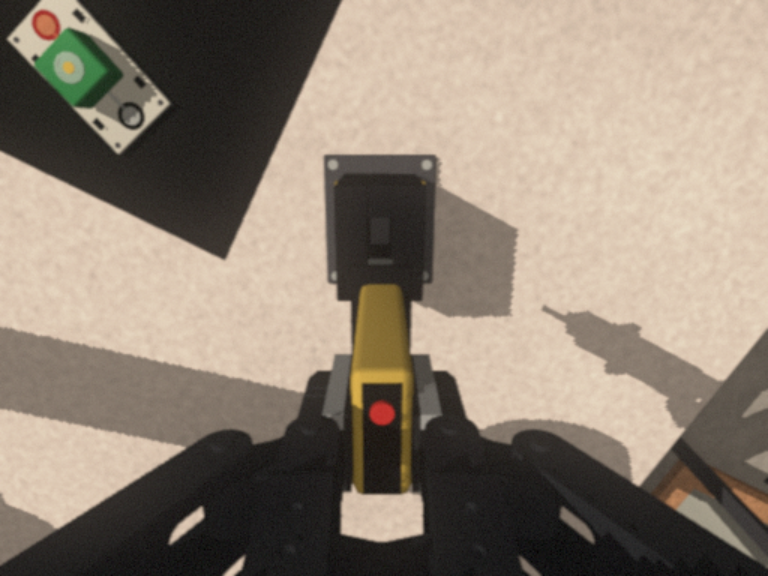

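View pics/side2.png

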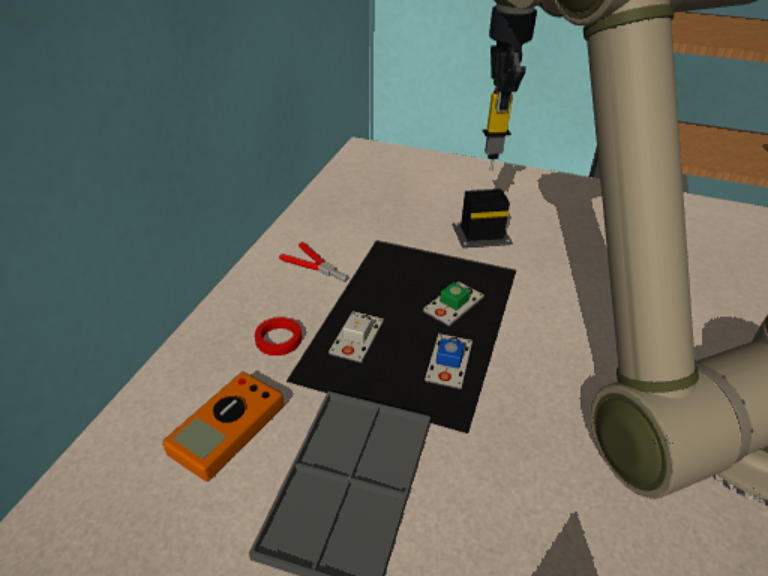

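Lifted: tester hangs straight (side view, 1.5x, tip near (492,168)); green board has copper pad on the far/left end, as do blue and white.

Run:
```python
from h import *
im,d,K,T,s=show("top","pics/x.png")
# check pad positions: draw predicted
def pads(c,yaw):
    a=np.radians(yaw); e=np.array([np.cos(a),np.sin(a)])*.042; return np.r_[c+e,.008],np.r_[c-e,.008]
v=cv2.resize(im[:,:,::-1],None,fx=4,fy=4,interpolation=cv2.INTER_CUBIC)
for n,c,y in [("g",[.5018,-.1382],68),("b",[.4728,.0108],93),("w",[.639,.0102],90.5)]:
    for P in pads(np.array(c),y):
        p=proj(K,T,P); print(n,P.round(4),p.round(1)); q=((p+.5)*4).astype(int); cv2.circle(v,tuple(map(int,q)),3,(255,0,255),-1)
cv2.imwrite("pics/pads.png",v[660:1060,820:1300])
delta([.5175,-.0993,.165],Rdown(-62))
```

```text
g [ 0.5175 -0.0993  0.008 ] [277.1 230.8]
g [ 0.4861 -0.1771  0.008 ] [304.  242.5]
b [0.4706 0.0527 0.008 ] [224.3 245.7]
b [ 0.475  -0.0311  0.008 ] [253.3 244.9]
w [0.6386 0.0522 0.008 ] [226.7 188.5]
w [ 0.6394 -0.0318  0.008 ] [255.  188.9]
row [2.95, -4.995, 1.862, -0.001, 0.0, -0.023] rowsneeded 4.873530743712585 0.017421397441135224
```

View pics/pads.png

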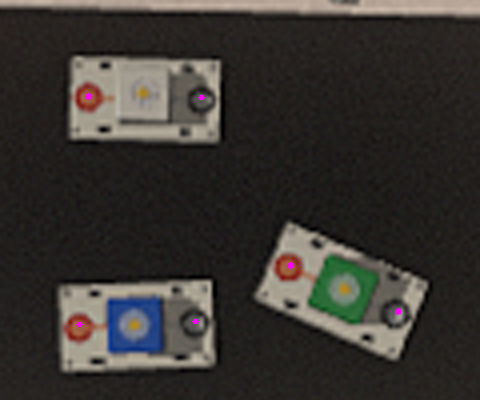

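The predicted pad centres fall on all six pads. Moving above green's copper pad.

Request:
send_rows:
  targets:
    - [0.5,-0.9,0.0,0,0,0,10]
    - [1.1,-1.9,0.1,0,0,0,10]
    - [1.7,-2.9,0.6,0,0,0,10]
    - [2.3,-3.9,1.2,0,0,0,10]
    - [2.8,-4.7,1.8,0,0,0,10]

```text
time_s: 5.5
position: [0.5178, -0.114, 0.1678]
tool_rot: [[0.884, 0.467, 0.001], [0.467, -0.884, -0.001], [0.001, 0.001, -1.0]]
ft_force: [0.5, -0.1, -1.8]
grip_width: 0.0155
```

Request:
send_rows:
  targets:
    - [0.15,-0.3,0,0,0,0,10]
    - [0.15,-0.3,0,0,0,0,10]
    - [0.15,-0.3,0,0,0,0,10]

```text
time_s: 5.88
position: [0.518, -0.1006, 0.1691]
tool_rot: [[0.885, 0.465, 0.002], [0.465, -0.885, -0.001], [0.001, 0.002, -1.0]]
ft_force: [0.2, -0.5, -1.7]
grip_width: 0.0154
```

Run:
```python
from h import *
im,d,K,T,s=show("side","pics/s3.png"); print(s["position"],s["ft_force"])
boards("side",im,d,K,T)
p=proj(K,T,s["position"]-[0,0,.1037]); print("tip expected",p)
c=proj(K,T,np.array([.5175,-.0993,.008])); print(c)
v=cv2.resize(im[:,:,::-1],None,fx=5,fy=5,interpolation=cv2.INTER_CUBIC)
for q in (p,c): cv2.circle(v,tuple(int(x) for x in (q+.5)*5),3,(255,0,255),-1)
x,y=(c*5).astype(int); cv2.imwrite("pics/s3c.png",v[y-400:y+150,x-300:x+300])
delta([.5175,-.0993,.1087],Rdown(-62))
```

```text
[ 0.51804302 -0.10059242  0.1690742 ] [ 0.15158233 -0.46511967 -1.69668833]
led_green 0.81 c [ 0.5019 -0.1349] [113.  62.] ang 69.2 ztop 0.034
led_green 0.21 c [ 0.488  -0.3594] [105.  60.] ang 10.2 ztop 0.094
led_blue 0.73 c [0.4735 0.0118] [ 60. 113.] ang 3.6 ztop 0.034
led_blue 0.73 c [0.6395 0.0104] [115.  61.] ang 89.2 ztop 0.034
led_white 0.9 c [0.6394 0.0094] [113.  60.] ang 89.7 ztop 0.034
tip expected [295.31576474 190.53108182]
[293.6379387  207.20771274]
row [0.006, -0.016, 1.194, 0.004, -0.003, -0.034] rowsneeded 0.9554683394893555 0.025647016552751874
```

View pics/s3c.png

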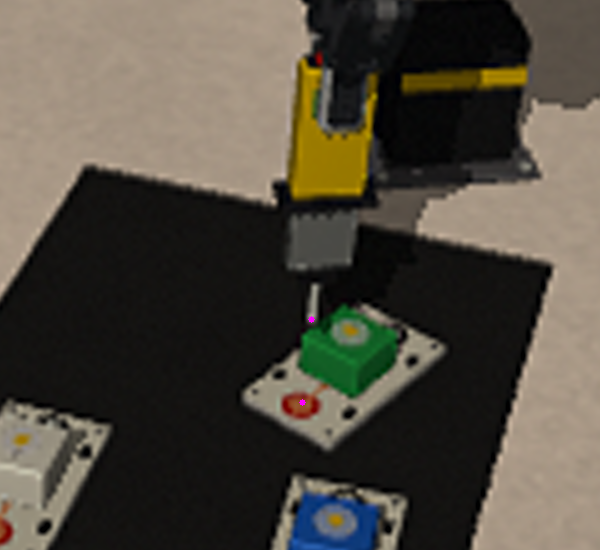

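The tip is seen at the predicted spot above green's copper pad. Descending slowly.

Request:
send_rows:
  targets:
    - [0.01,-0.02,0.4,0,0,0,10]
    - [0.01,-0.02,0.8,0,0,0,10]
    - [0.01,-0.02,1.0,0,0,0,10]
    - [0.01,-0.02,1.1,0,0,0,10]
    - [0.01,-0.02,1.16,0,0,0,10]

```text
time_s: 6.7
position: [0.5176, -0.0982, 0.1104]
tool_rot: [[0.885, 0.466, 0.001], [0.466, -0.885, -0.0], [0.0, 0.001, -1.0]]
ft_force: [-0.7, -0.1, -0.6]
grip_width: 0.0153
```

Request:
send_rows:
  targets:
    - [0,0,0,0,0,0,10]
    - [0,0,0,0,0,0,10]

```text
time_s: 6.95
position: [0.5176, -0.0981, 0.1106]
tool_rot: [[0.884, 0.467, 0.001], [0.467, -0.884, -0.0], [0.0, 0.001, -1.0]]
ft_force: [-0.1, 0.2, -1.1]
grip_width: 0.0154
```

Run:
```python
from h import *
for i in range(4):
    im,d,K,T,s=show("side","pics/s4.png"); print(s["position"],s["ft_force"])
c=proj(K,T,np.array([.5175,-.0993,.008])); 
v=cv2.resize(im[:,:,::-1],None,fx=5,fy=5,interpolation=cv2.INTER_CUBIC)
x,y=(c*5).astype(int); cv2.imwrite("pics/s4c.png",v[y-400:y+150,x-300:x+300])
```

```text
[ 0.51758582 -0.09807696  0.1105811 ] [-0.11693588  0.2273864  -1.05474087]
[ 0.5175635  -0.09805444  0.11052345] [-1.15494678  0.10743701 -0.63074409]
[ 0.51754422 -0.09803734  0.11045771] [-0.43122003  0.42349179 -0.74416001]
[ 0.5175433  -0.09803194  0.11042974] [ 0.20432059  0.70127894 -0.41025832]
```

View pics/s4c.png

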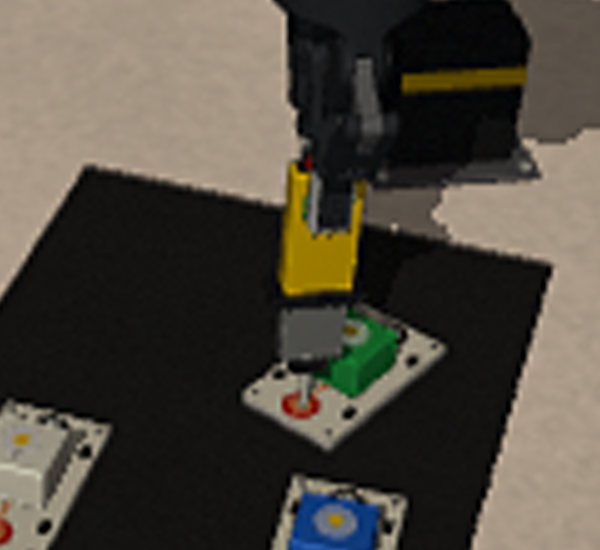

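The pin rests on green's copper pad with about +1 N. Pressing 1 mm deeper and holding.

Request:
send_rows:
  targets:
    - [0,0,0.02,0,0,0,10]
    - [0,0,0.02,0,0,0,10]
    - [0,0,0.02,0,0,0,10]
    - [0,0,0.02,0,0,0,10]
    - [0,0,0.02,0,0,0,10]

```text
time_s: 7.78
position: [0.5174, -0.098, 0.1092]
tool_rot: [[0.884, 0.467, 0.0], [0.467, -0.884, -0.0], [0.0, 0.0, -1.0]]
ft_force: [0.6, -1.2, 0.5]
grip_width: 0.0153
```

Request:
send_rows:
  targets:
    - [0,0,0,0,0,0,10]
    - [0,0,0,0,0,0,10]
    - [0,0,0,0,0,0,10]
    - [0,0,0,0,0,0,10]
    - [0,0,0,0,0,0,10]

```text
time_s: 8.4
position: [0.5174, -0.098, 0.1091]
tool_rot: [[0.884, 0.467, 0.0], [0.467, -0.884, 0.0], [0.0, 0.0, -1.0]]
ft_force: [-0.3, 0.1, -0.8]
grip_width: 0.0152
```

Request:
send_rows:
  targets:
    - [0,0,-0.4,0,0,0,10]
    - [0,0,-1.2,0,0,0,10]
    - [0,0,-1.2,0,0,0,10]

```text
time_s: 8.78
position: [0.5184, -0.0983, 0.1715]
tool_rot: [[0.884, 0.467, 0.005], [0.467, -0.884, -0.002], [0.003, 0.004, -1.0]]
ft_force: [-0.1, 0.1, -2.2]
grip_width: 0.0153
```

Run:
```python
from h import *
im,d,K,T,s=show("side","pics/s5.png"); print(s["position"],s["ft_force"],s["time_s"])
boards("side",im,d,K,T)
delta([.4861,-.1771,.1687],Rdown(-62))
```

```text
[ 0.518409   -0.09827497  0.17147834] [-0.12158812  0.12457618 -2.17072366] 8.775
led_blue 0.78 c [0.4737 0.0123] [ 59. 112.] ang 4.2 ztop 0.034
led_white 0.97 c [0.6397 0.0111] [ 60. 114.] ang 0.3 ztop 0.034
row [-1.283, 1.119, -0.016, -0.015, 0.011, -0.024] rowsneeded 1.3623263066525682 0.022435489148666568
```

Request:
send_rows:
  targets:
    - [-0.6,0.55,0,0,0,0,10]
    - [-1.28,1.12,0,0,0,0,10]
    - [-1.28,1.12,0,0,0,0,10]
    - [-1.28,1.12,0,0,0,0,10]
    - [-1.28,1.12,0,0,0,0,10]

```text
time_s: 9.6
position: [0.487, -0.1764, 0.1688]
tool_rot: [[0.884, 0.468, -0.001], [0.468, -0.884, 0.001], [-0.0, -0.001, -1.0]]
ft_force: [-0.0, -0.1, -1.6]
grip_width: 0.0153
```

```bash
cat >> h.py <<'E'
def zoom(name,P,out):
    im,d,K,T,s=show(name,"pics/tmp.png"); c=proj(K,T,np.array(P)); t=proj(K,T,s["position"]-[0,0,.1037])
    v=cv2.resize(im[:,:,::-1],None,fx=5,fy=5,interpolation=cv2.INTER_CUBIC)
    for q in (c,t): cv2.circle(v,tuple(int(x) for x in (q+.5)*5),3,(255,0,255),-1)
    x,y=(c*5).astype(int); cv2.imwrite(out,v[max(0,y-350):y+150,max(0,x-300):x+300])
    print(s["position"],s["ft_force"],s["time_s"])
E
python3 - <<'E'
from h import *
zoom("side",[.4861,-.1771,.008],"pics/s6.png")
delta([.4861,-.1771,.1090],Rdown(-62))
E
```

```text
[ 0.48704822 -0.17640739  0.1687917 ] [-0.04676889 -0.05317481 -1.55323024] 9.6
row [-0.023, 0.002, 1.198, -0.004, 0.001, -0.014] rowsneeded 0.9588556325715635 0.01078390376109105
```

View pics/s6.png

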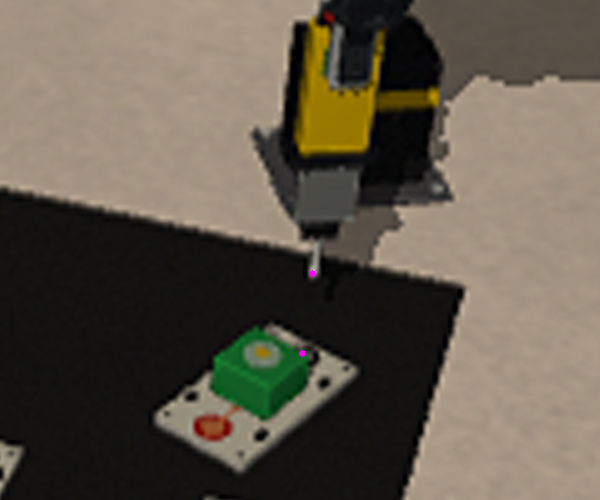

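Run:
```python
from h import *
im,d,K,T,s=show("side","pics/tmp.png"); print(proj(K,T,np.array([.5175,-.0993,.008])))
hsv=cv2.cvtColor(im,cv2.COLOR_RGB2HSV).astype(int)
m=((hsv[...,0]<12)|(hsv[...,0]>170))&(hsv[...,1]>110); 
n,l,st,ce=cv2.connectedComponentsWithStats(m.astype(np.uint8))
for i in range(1,n):
    if 8<st[i,4]<80: print(st[i],ce[i], depro(K,T,*ce[i],d[int(ce[i][1]),int(ce[i][0])]).round(4))
```

```text
[293.6379387  207.20771274]
[290 206   8   5  30] [293.33333333 207.8       ] [ 0.5181 -0.0991  0.0058]
[228 228   8   9  36] [231.66666667 232.66666667] [0.6402 0.0502 0.007 ]
[292 246   9   8  43] [296.18604651 250.20930233] [0.4709 0.0514 0.0066]
[158 252   6   5  22] [160.72727273 254.        ] [0.7559 0.1979 0.0359]
[146 264  11   4  11] [151.         264.90909091] [0.758  0.2365 0.0393]
```

Green's copper pad is where it was; press the silver pad.

Request:
send_rows:
  targets:
    - [-0.02,0,0.4,0,0,0,10]
    - [-0.02,0,0.8,0,0,0,10]
    - [-0.02,0,1.0,0,0,0,10]
    - [-0.02,0,1.1,0,0,0,10]
    - [-0.02,0,1.18,0,0,0,10]

```text
time_s: 10.32
position: [0.4863, -0.1778, 0.1104]
tool_rot: [[0.884, 0.467, 0.001], [0.467, -0.884, -0.0], [0.0, 0.001, -1.0]]
ft_force: [0.0, 0.2, -0.1]
grip_width: 0.015
```

Run:
```python
from h import *
zoom("side",[.4861,-.1771,.008],"pics/s7.png")
zoom("top",[.4861,-.1771,.008],"pics/s7t.png")
```

```text
[ 0.48634739 -0.17784353  0.11037288] [ 0.00520747  0.21232213 -0.07577124] 10.325
[ 0.48618808 -0.17782151  0.10999913] [ 0.37808242 -0.34650609 -0.97646874] 10.375
```

View pics/s7.png

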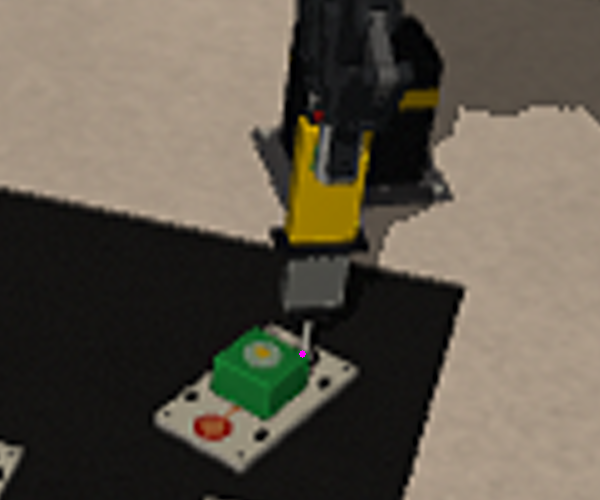

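Pin stands on the silver pad (305,350 in the zoom). Hold.

Request:
send_rows:
  targets:
    - [0,0,0.02,0,0,0,10]
    - [0,0,0.02,0,0,0,10]
    - [0,0,0.02,0,0,0,10]
    - [0,0,0.02,0,0,0,10]
    - [0,0,0.02,0,0,0,10]

```text
time_s: 11.05
position: [0.4861, -0.1779, 0.1092]
tool_rot: [[0.885, 0.467, 0.0], [0.467, -0.885, -0.0], [0.0, 0.0, -1.0]]
ft_force: [0.7, -0.3, 0.3]
grip_width: 0.0153
```

Request:
send_rows:
  targets:
    - [0,0,0,0,0,0,10]
    - [0,0,0,0,0,0,10]
    - [0,0,0,0,0,0,10]
    - [0,0,0,0,0,0,10]
    - [0,0,0,0,0,0,10]

```text
time_s: 11.68
position: [0.486, -0.1778, 0.1091]
tool_rot: [[0.884, 0.467, 0.0], [0.467, -0.884, -0.0], [0.0, 0.0, -1.0]]
ft_force: [0.8, -0.8, -0.6]
grip_width: 0.015
```

Request:
send_rows:
  targets:
    - [0,0,-0.4,0,0,0,10]
    - [0,0,-1.2,0,0,0,10]
    - [0,0,-1.2,0,0,0,10]

```text
time_s: 12.05
position: [0.4869, -0.1784, 0.1714]
tool_rot: [[0.884, 0.467, 0.004], [0.467, -0.884, -0.003], [0.002, 0.004, -1.0]]
ft_force: [-0.0, -0.2, -1.5]
grip_width: 0.0153
```

```bash
cat >> h.py <<'E'
def red():
    im,d,K,T,s=show("side","pics/tmp.png")
    hsv=cv2.cvtColor(im,cv2.COLOR_RGB2HSV).astype(int)
    m=((hsv[...,0]<12)|(hsv[...,0]>170))&(hsv[...,1]>110)
    n,l,st,ce=cv2.connectedComponentsWithStats(m.astype(np.uint8))
    for i in range(1,n):
        if 15<st[i,4]<80: print("copper?",depro(K,T,*ce[i],d[int(ce[i][1]),int(ce[i][0])]).round(4))
E
python3 - <<'E'
from h import *
red(); im,d,K,T,s=show("top","pics/t8.png"); boards("top",im,d,K,T)
delta([.4706,.0527,.1690],Rdown(-62))
E
```

```text
copper? [ 0.5185 -0.1002  0.0049]
copper? [0.641  0.0486 0.0052]
copper? [0.4709 0.0513 0.0058]
copper? [0.7558 0.1981 0.0361]
led_green 0.64 c [ 0.5126 -0.1095] [49. 60.] ang 67.2 ztop 0.036
led_white 0.58 c [0.6385 0.0099] [ 61. 108.] ang 0.9 ztop 0.036
row [1.885, -4.211, -0.014, -0.015, 0.009, -0.023] rowsneeded 3.69090474135914 0.02188643685236627
```

Request:
send_rows:
  targets:
    - [0.5,-1.1,0,0,0,0,10]
    - [1.0,-2.2,0,0,0,0,10]
    - [1.5,-3.3,0,0,0,0,10]
    - [1.88,-4.21,0,0,0,0,10]
    - [1.88,-4.21,0,0,0,0,10]

```text
time_s: 12.92
position: [0.4699, 0.0549, 0.1685]
tool_rot: [[0.882, 0.47, -0.002], [0.47, -0.882, 0.001], [-0.001, -0.001, -1.0]]
ft_force: [0.6, -0.1, -2.2]
grip_width: 0.0154
```

Request:
send_rows:
  targets:
    - [0,0,0,0,0,0,10]
    - [0,0,0,0,0,0,10]

```text
time_s: 13.18
position: [0.4711, 0.0512, 0.1688]
tool_rot: [[0.885, 0.465, -0.001], [0.465, -0.885, -0.0], [-0.001, -0.0, -1.0]]
ft_force: [-0.5, -0.3, -1.6]
grip_width: 0.0151
```

Run:
```python
from h import *
zoom("side",[.4706,.0524,.008],"pics/s9.png");red()
delta([.4706,.0524,.1090],Rdown(-62))
```

```text
[0.47106465 0.05123852 0.16883127] [-0.52668795 -0.31923754 -1.61239779] 13.175
copper? [0.6411 0.0494 0.0049]
copper? [0.4705 0.0538 0.0084]
copper? [0.7563 0.1975 0.0352]
row [0.003, -0.023, 1.199, -0.001, 0.003, -0.035] rowsneeded 0.9591556282271094 0.02647105641235469
```

View pics/s9.png

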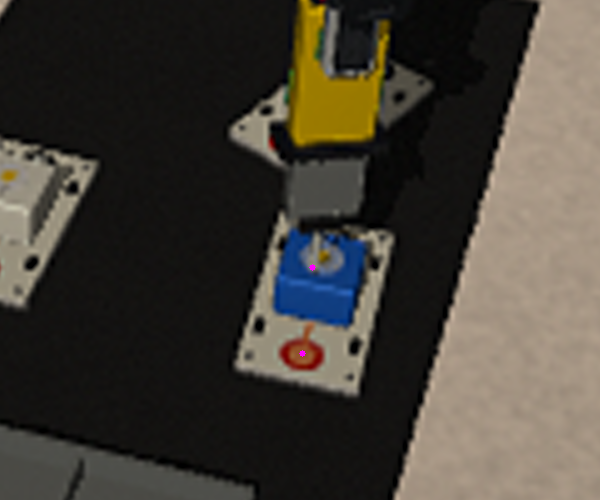

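Request:
send_rows:
  targets:
    - [0,-0.02,0.4,0,0,0,10]
    - [0,-0.02,0.8,0,0,0,10]
    - [0,-0.02,1.0,0,0,0,10]
    - [0,-0.02,1.1,0,0,0,10]
    - [0,-0.02,1.18,0,0,0,10]

```text
time_s: 13.9
position: [0.4708, 0.0529, 0.1103]
tool_rot: [[0.885, 0.466, 0.001], [0.466, -0.885, -0.0], [0.001, 0.0, -1.0]]
ft_force: [-0.3, 0.1, 0.2]
grip_width: 0.0153
```

Run:
```python
from h import *
zoom("side",[.4706,.0524,.008],"pics/s10.png")
```

```text
[0.47081499 0.05293084 0.11031778] [-0.32056696  0.06582384  0.19285543] 13.9
```

View pics/s10.png

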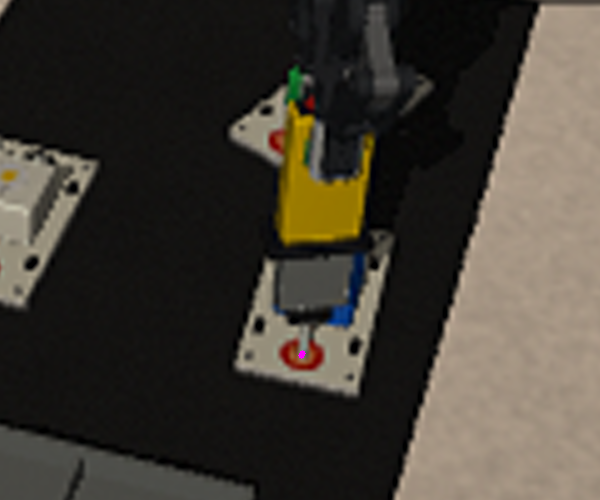

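Pin is on blue's copper pad at (303,352).

Request:
send_rows:
  targets:
    - [0,0,0.02,0,0,0,10]
    - [0,0,0.02,0,0,0,10]
    - [0,0,0.02,0,0,0,10]
    - [0,0,0.02,0,0,0,10]
    - [0,0,0.02,0,0,0,10]

```text
time_s: 14.58
position: [0.4706, 0.0531, 0.1092]
tool_rot: [[0.884, 0.467, 0.0], [0.467, -0.884, -0.0], [0.0, 0.0, -1.0]]
ft_force: [-0.2, -0.6, -0.9]
grip_width: 0.015
```

Request:
send_rows:
  targets:
    - [0,0,0,0,0,0,10]
    - [0,0,0,0,0,0,10]
    - [0,0,0,0,0,0,10]
    - [0,0,0,0,0,0,10]
    - [0,0,0,0,0,0,10]

```text
time_s: 15.2
position: [0.4705, 0.0531, 0.1091]
tool_rot: [[0.884, 0.467, -0.0], [0.467, -0.884, 0.0], [0.0, -0.0, -1.0]]
ft_force: [1.1, 0.4, -1.3]
grip_width: 0.0151
```

Request:
send_rows:
  targets:
    - [0,0,-0.4,0,0,0,10]
    - [0,0,-1.2,0,0,0,10]
    - [0,0,-1.2,0,0,0,10]

```text
time_s: 15.58
position: [0.4715, 0.0531, 0.1712]
tool_rot: [[0.884, 0.467, 0.005], [0.467, -0.884, -0.0], [0.004, 0.003, -1.0]]
ft_force: [-1.0, -0.5, -2.0]
grip_width: 0.0154
```

Run:
```python
from h import *
red(); im,d,K,T,s=show("top","pics/t11.png"); boards("top",im,d,K,T)
delta([.475,-.0315,.1690],Rdown(-62))
```

```text
copper? [0.6406 0.0494 0.006 ]
copper? [0.4707 0.0523 0.0074]
copper? [0.755  0.1991 0.0374]
led_green 0.58 c [ 0.5018 -0.1376] [109.  61.] ang 67.7 ztop 0.035
led_blue 0.94 c [ 0.4746 -0.0173] [57. 55.] ang 1.6 ztop 0.036
led_blue 0.64 c [0.6383 0.0099] [ 61. 107.] ang 1.1 ztop 0.035
led_white 0.9 c [0.6383 0.0099] [ 61. 107.] ang 1.1 ztop 0.035
led_white 0.34 c [ 0.5023 -0.137 ] [108.  60.] ang 67.6 ztop 0.036
row [-0.699, 1.546, -0.02, -0.01, 0.014, -0.024] rowsneeded 1.3575663553243316 0.022132311915397045
```

Request:
send_rows:
  targets:
    - [-0.35,0.77,0,0,0,0,10]
    - [-0.7,1.55,0,0,0,0,10]
    - [-0.7,1.55,0,0,0,0,10]
    - [-0.7,1.55,0,0,0,0,10]
    - [-0.7,1.55,0,0,0,0,10]

```text
time_s: 16.45
position: [0.4755, -0.0309, 0.1689]
tool_rot: [[0.884, 0.468, -0.001], [0.468, -0.884, 0.0], [-0.0, -0.001, -1.0]]
ft_force: [-0.3, -0.3, -2.1]
grip_width: 0.0153
```

Run:
```python
from h import *
red();zoom("side",[.475,-.0315,.008],"pics/s12.png")
delta([.475,-.0315,.1090],Rdown(-62))
```

```text
copper? [ 0.5183 -0.1001  0.0049]
copper? [0.6407 0.0493 0.0059]
copper? [0.471 0.051 0.006]
copper? [0.755  0.1991 0.0374]
[ 0.47551975 -0.0309313   0.16898494] [-0.65696451 -0.00658543 -1.64470392] 16.5
row [-0.015, 0.004, 1.201, -0.002, 0.001, -0.015] rowsneeded 0.9608175082946294 0.011230312378438537
```

View pics/s12.png

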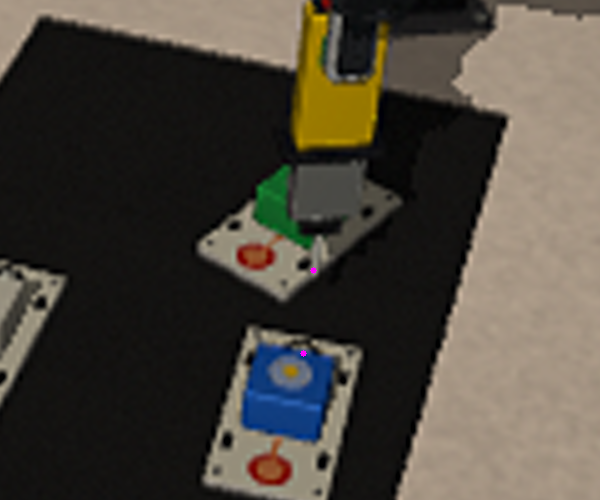

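Request:
send_rows:
  targets:
    - [-0.01,0,0.4,0,0,0,10]
    - [-0.01,0,0.8,0,0,0,10]
    - [-0.01,0,1.0,0,0,0,10]
    - [-0.01,0,1.1,0,0,0,10]
    - [-0.01,0,1.18,0,0,0,10]

```text
time_s: 17.18
position: [0.4755, -0.032, 0.1103]
tool_rot: [[0.884, 0.467, 0.001], [0.467, -0.884, -0.0], [0.001, 0.001, -1.0]]
ft_force: [0.5, 0.2, -1.7]
grip_width: 0.0154
```

Run:
```python
from h import *
zoom("side",[.475,-.0315,.008],"pics/s13.png")
zoom("top",[.475,-.0315,.008],"pics/s13t.png")
```

```text
[ 0.47553447 -0.0319594   0.11032822] [ 0.45687435  0.19903455 -1.69395841] 17.175
[ 0.47535554 -0.03195567  0.10996918] [ 0.53444647 -0.46823848 -0.80524848] 17.225
```

View pics/s13.png

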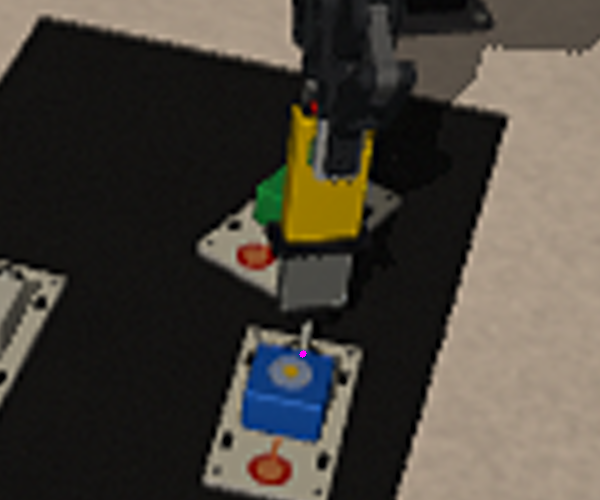

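View pics/s13t.png

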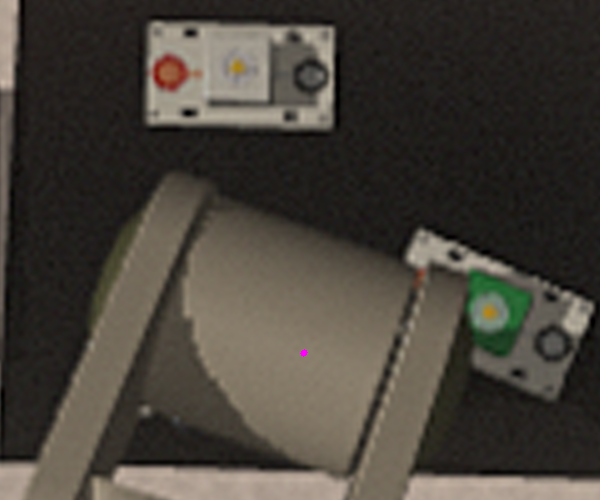

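The pin stands behind the blue housing at (305,345), on the silver pad (top view is blocked by the arm). Hold.

Request:
send_rows:
  targets:
    - [0,0,0.02,0,0,0,10]
    - [0,0,0.02,0,0,0,10]
    - [0,0,0.02,0,0,0,10]
    - [0,0,0.02,0,0,0,10]
    - [0,0,0.02,0,0,0,10]

```text
time_s: 17.9
position: [0.4753, -0.0321, 0.1092]
tool_rot: [[0.885, 0.467, 0.0], [0.467, -0.885, -0.0], [0.0, 0.0, -1.0]]
ft_force: [-0.1, 0.1, -1.3]
grip_width: 0.0151
```

Request:
send_rows:
  targets:
    - [0,0,0,0,0,0,10]
    - [0,0,0,0,0,0,10]
    - [0,0,0,0,0,0,10]
    - [0,0,0,0,0,0,10]
    - [0,0,0,0,0,0,10]

```text
time_s: 18.52
position: [0.4753, -0.032, 0.1091]
tool_rot: [[0.884, 0.467, 0.0], [0.467, -0.884, -0.0], [0.0, 0.0, -1.0]]
ft_force: [1.1, 0.4, -0.1]
grip_width: 0.0152
```

Request:
send_rows:
  targets:
    - [0,0,-0.4,0,0,0,10]
    - [0,0,-1.2,0,0,0,10]
    - [0,0,-1.2,0,0,0,10]

```text
time_s: 18.9
position: [0.4762, -0.0323, 0.1713]
tool_rot: [[0.884, 0.467, 0.005], [0.467, -0.884, -0.002], [0.003, 0.004, -1.0]]
ft_force: [-0.3, -0.3, -2.6]
grip_width: 0.0156
```

Run:
```python
from h import *
red(); im,d,K,T,s=show("top","pics/t14.png"); boards("top",im,d,K,T)
delta([.6386,.0518,.1690],Rdown(-62))
```

```text
copper? [ 0.5187 -0.1006  0.0043]
copper? [0.6404 0.0501 0.0065]
copper? [0.4709 0.051  0.0062]
copper? [0.756  0.1978 0.0357]
led_green 0.91 c [ 0.5002 -0.1383] [105.  60.] ang 69.1 ztop 0.036
led_green 0.5 c [ 0.5003 -0.3866] [108.  88.] ang 26.0 ztop 0.096
led_blue 0.44 c [ 0.7901 -0.1698] [ 65. 150.] ang 83.8 ztop 0.015
led_white 0.75 c [0.6383 0.01  ] [ 61. 108.] ang 1.0 ztop 0.035
row [3.681, 0.05, -0.025, -0.012, 0.012, -0.024] rowsneeded 2.945113095562192 0.022028822015475683
```

Request:
send_rows:
  targets:
    - [0.9,0.02,0,0,0,0,10]
    - [1.9,0.03,0,0,0,0,10]
    - [2.9,0.04,0,0,0,0,10]
    - [3.68,0.05,0,0,0,0,10]
    - [3.68,0.05,0,0,0,0,10]

```text
time_s: 19.77
position: [0.6401, 0.0528, 0.1669]
tool_rot: [[0.884, 0.468, -0.002], [0.468, -0.884, 0.0], [-0.002, -0.001, -1.0]]
ft_force: [-0.3, -0.2, -1.7]
grip_width: 0.0152
```

Request:
send_rows:
  targets:
    - [0,0,0,0,0,0,10]
    - [0,0,0,0,0,0,10]

```text
time_s: 20.02
position: [0.6384, 0.0511, 0.1692]
tool_rot: [[0.885, 0.466, -0.001], [0.466, -0.885, -0.0], [-0.001, -0.0, -1.0]]
ft_force: [-0.6, 0.6, -1.2]
grip_width: 0.0153
```

Run:
```python
from h import *
red();zoom("side",[.6386,.0518,.008],"pics/s15.png")
delta([.6386,.0518,.1090],Rdown(-62))
```

```text
copper? [ 0.5184 -0.0997  0.0053]
copper? [0.6409 0.0497 0.0053]
copper? [0.4706 0.0524 0.0078]
copper? [0.756  0.1978 0.0357]
[0.63854318 0.05113027 0.16933243] [-0.2766364  -0.61216248 -1.88178613] 20.075
row [0.004, -0.012, 1.209, 0.001, -0.001, -0.028] rowsneeded 0.9674285130925796 0.021271344754460016
```

View pics/s15.png

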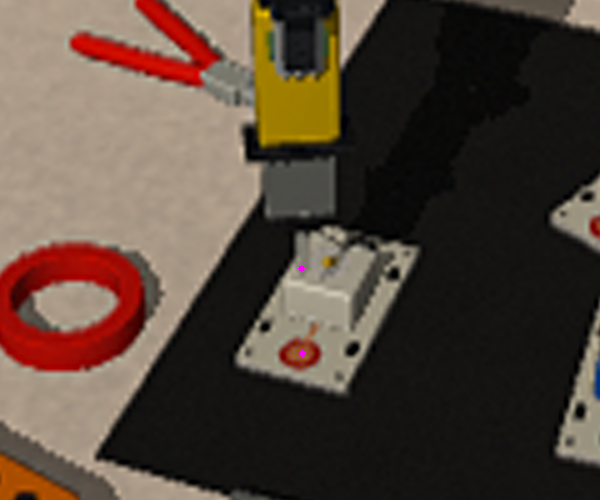

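Request:
send_rows:
  targets:
    - [0,-0.01,0.4,0,0,0,10]
    - [0,-0.01,0.8,0,0,0,10]
    - [0,-0.01,1.0,0,0,0,10]
    - [0,-0.01,1.1,0,0,0,10]
    - [0,-0.01,1.19,0,0,0,10]

```text
time_s: 20.75
position: [0.6392, 0.052, 0.1101]
tool_rot: [[0.885, 0.466, 0.001], [0.466, -0.885, -0.0], [0.001, 0.001, -1.0]]
ft_force: [-0.1, -0.3, -1.1]
grip_width: 0.0152
```

Run:
```python
from h import *
zoom("side",[.6386,.0518,.008],"pics/s16.png")
```

```text
[0.63922283 0.05196121 0.1100959 ] [-0.13220633 -0.25161747 -1.05056624] 20.75
```

View pics/s16.png

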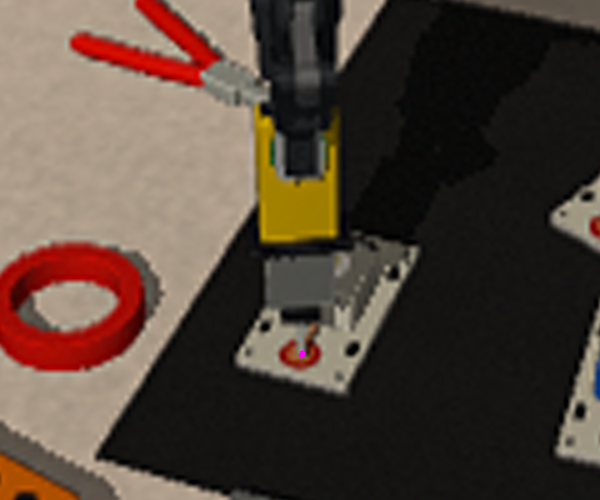

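Pin is on white's copper pad. Hold.

Request:
send_rows:
  targets:
    - [0,0,0.02,0,0,0,10]
    - [0,0,0.02,0,0,0,10]
    - [0,0,0.02,0,0,0,10]
    - [0,0,0.02,0,0,0,10]
    - [0,0,0.02,0,0,0,10]

```text
time_s: 21.42
position: [0.639, 0.052, 0.1087]
tool_rot: [[0.884, 0.467, 0.0], [0.467, -0.884, -0.0], [0.0, 0.0, -1.0]]
ft_force: [-0.0, -0.7, 0.7]
grip_width: 0.0154
```

Request:
send_rows:
  targets:
    - [0,0,0,0,0,0,10]
    - [0,0,0,0,0,0,10]
    - [0,0,0,0,0,0,10]
    - [0,0,0,0,0,0,10]
    - [0,0,0,0,0,0,10]

```text
time_s: 22.05
position: [0.6389, 0.0521, 0.1086]
tool_rot: [[0.884, 0.467, 0.0], [0.467, -0.884, -0.0], [0.0, 0.0, -1.0]]
ft_force: [2.0, -0.3, -0.7]
grip_width: 0.0152
```

Request:
send_rows:
  targets:
    - [0,0,-0.4,0,0,0,10]
    - [0,0,-1.2,0,0,0,10]
    - [0,0,-1.2,0,0,0,10]

```text
time_s: 22.42
position: [0.64, 0.0521, 0.1716]
tool_rot: [[0.884, 0.467, 0.005], [0.467, -0.884, -0.0], [0.005, 0.003, -1.0]]
ft_force: [-0.7, -0.0, -1.8]
grip_width: 0.0152
```

Run:
```python
from h import *
red(); im,d,K,T,s=show("top","pics/t17.png"); boards("top",im,d,K,T)
delta([.6391,-.0318,.1690],Rdown(-62))
```

```text
copper? [ 0.5182 -0.0979  0.0068]
copper? [0.6407 0.0495 0.0061]
copper? [0.4705 0.0526 0.0079]
copper? [0.7562 0.1975 0.0353]
led_green 0.95 c [ 0.501 -0.137] [110.  59.] ang 66.7 ztop 0.035
led_blue 0.94 c [0.4735 0.0117] [ 64. 111.] ang 5.5 ztop 0.035
led_white 0.65 c [ 0.6384 -0.007 ] [60. 80.] ang 0.4 ztop 0.036
row [-0.769, 1.492, -0.037, -0.012, 0.016, -0.024] rowsneeded 1.3436277049675627 0.023313298517429405
```

Request:
send_rows:
  targets:
    - [-0.38,0.75,0,0,0,0,10]
    - [-0.77,1.49,0,0,0,0,10]
    - [-0.77,1.49,0,0,0,0,10]
    - [-0.77,1.49,0,0,0,0,10]
    - [-0.77,1.49,0,0,0,0,10]

```text
time_s: 23.3
position: [0.6395, -0.0307, 0.1684]
tool_rot: [[0.884, 0.468, -0.001], [0.468, -0.884, 0.0], [-0.0, -0.0, -1.0]]
ft_force: [-0.7, -0.0, -0.7]
grip_width: 0.0152
```

Run:
```python
from h import *
red();zoom("side",[.6391,-.0318,.008],"pics/s18.png")
delta([.6391,-.0318,.1090],Rdown(-62))
```

```text
copper? [ 0.5182 -0.0988  0.0061]
copper? [0.6398 0.0524 0.0081]
copper? [0.4705 0.0524 0.008 ]
copper? [0.7561 0.1976 0.0355]
[ 0.63957072 -0.03075203  0.16846738] [-0.27154969 -0.2418888  -1.25472658] 23.35
row [-0.017, 0.013, 1.191, -0.002, 0.001, -0.015] rowsneeded 0.9529800385690731 0.01133732494509551
```

View pics/s18.png

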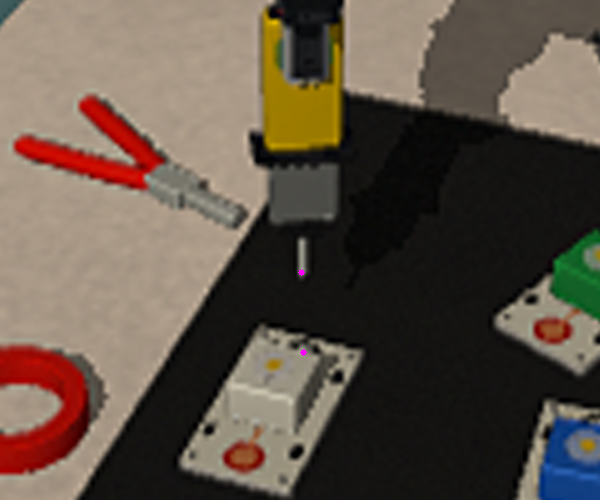

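Request:
send_rows:
  targets:
    - [-0.01,0,0.4,0,0,0,10]
    - [-0.01,0,0.8,0,0,0,10]
    - [-0.01,0,1.0,0,0,0,10]
    - [-0.01,0,1.1,0,0,0,10]
    - [-0.01,0,1.17,0,0,0,10]

```text
time_s: 24.02
position: [0.6395, -0.0319, 0.1105]
tool_rot: [[0.884, 0.467, 0.001], [0.467, -0.884, -0.0], [0.001, 0.001, -1.0]]
ft_force: [-0.6, 0.2, -0.4]
grip_width: 0.0151
```

Run:
```python
from h import *
zoom("side",[.6391,-.0318,.008],"pics/s19.png")
```

```text
[ 0.63948052 -0.03192645  0.11048613] [-0.64473366  0.18650961 -0.36064344] 24.025
```

View pics/s19.png

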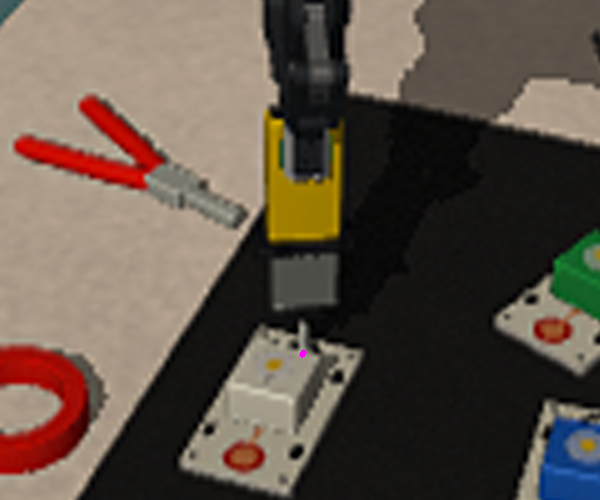

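Pin on white's silver pad. Hold, then return.

Request:
send_rows:
  targets:
    - [0,0,0.02,0,0,0,10]
    - [0,0,0.02,0,0,0,10]
    - [0,0,0.02,0,0,0,10]
    - [0,0,0.02,0,0,0,10]
    - [0,0,0.02,0,0,0,10]

```text
time_s: 24.7
position: [0.6393, -0.032, 0.1092]
tool_rot: [[0.885, 0.467, 0.0], [0.467, -0.885, -0.0], [0.0, 0.0, -1.0]]
ft_force: [0.3, 0.7, -0.7]
grip_width: 0.0151
```

Request:
send_rows:
  targets:
    - [0,0,0,0,0,0,10]
    - [0,0,0,0,0,0,10]
    - [0,0,0,0,0,0,10]
    - [0,0,0,0,0,0,10]
    - [0,0,0,0,0,0,10]

```text
time_s: 25.32
position: [0.6392, -0.032, 0.1091]
tool_rot: [[0.884, 0.467, 0.0], [0.467, -0.884, -0.0], [0.0, 0.0, -1.0]]
ft_force: [-0.5, -0.1, 0.1]
grip_width: 0.0158
```

Request:
send_rows:
  targets:
    - [0,0,-0.4,0,0,0,10]
    - [0,0,-1.2,0,0,0,10]
    - [0,0,-2.2,0,0,0,10]
    - [0,0,-3.0,0,0,0,10]
    - [0,0,-3.0,0,0,0,10]

```text
time_s: 25.95
position: [0.64, -0.0322, 0.2624]
tool_rot: [[0.884, 0.467, 0.006], [0.467, -0.884, -0.002], [0.005, 0.004, -1.0]]
ft_force: [0.3, -0.7, -1.5]
grip_width: 0.0155
```

Run:
```python
from h import *
red()
delta([.5036,-.3892,.2590],Rdown(-62.15))
```

```text
copper? [ 0.5183 -0.0988  0.006 ]
copper? [0.6407 0.0496 0.006 ]
copper? [0.471  0.0507 0.0057]
copper? [0.7577 0.1956 0.0328]
row [-5.732, 5.051, 0.015, 0.008, -0.008, -0.005] rowsneeded 6.112130762458891 0.009193601159715114
```

Request:
send_rows:
  targets:
    - [-0.8,0.7,0,0,0,0,10]
    - [-1.6,1.4,0,0,0,0,10]
    - [-2.5,2.2,0,0,0,0,10]
    - [-3.4,3.0,0,0,0,0,10]
    - [-4.3,3.8,0,0,0,0,10]

```text
time_s: 26.62
position: [0.5362, -0.3017, 0.2571]
tool_rot: [[0.884, 0.467, -0.003], [0.467, -0.884, 0.002], [-0.001, -0.003, -1.0]]
ft_force: [0.8, -0.3, -1.6]
grip_width: 0.015
```

Request:
send_rows:
  targets:
    - [-0.8,0.7,0,0,0,0,10]
    - [-1.43,1.25,0,0,0,0,10]
    - [-1.43,1.25,0,0,0,0,10]
    - [-1.43,1.25,0,0,0,0,10]
    - [-1.43,1.25,0,0,0,0,10]

```text
time_s: 27.25
position: [0.504, -0.3878, 0.2587]
tool_rot: [[0.884, 0.468, -0.001], [0.468, -0.884, 0.001], [-0.0, -0.001, -1.0]]
ft_force: [0.0, -0.8, -1.7]
grip_width: 0.015
```

Run:
```python
from h import *
im,d,K,T,s=show("wrist","pics/w20.png"); print(s["position"],jawyaw(s))
v,u=np.nonzero(d>0); P=depro(K,T,u,v,d[v,u])
Q=P[(np.linalg.norm(P[:,:2]-[.5,-.39],axis=1)<.09)&(P[:,2]>.085)&(P[:,2]<.1)]; print(len(Q),rect(Q))
delta([.5036,-.3892,.2590],Rdown(-62.15))
```

```text
[ 0.50401731 -0.38784111  0.25872731] -62.10639006360171
3133 (array([ 0.50261438, -0.38975977]), (80.08855438232422, 60.107627868652344), 27.830921173095703)
row [-0.02, 0.019, -0.001, -0.004, 0.0, 0.006] rowsneeded 0.02183710713504609 0.005097928168928019
```

View pics/w20.png

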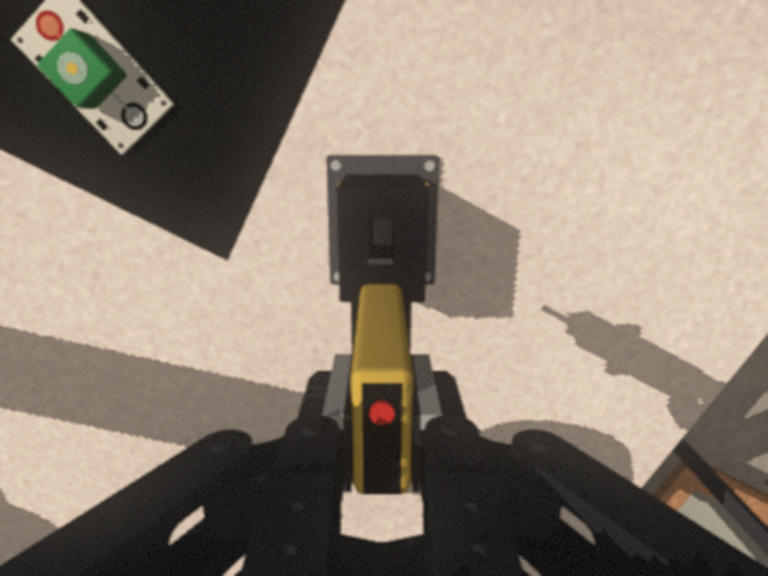

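Request:
send_rows:
  targets:
    - [-0.02,0.02,0,0,0,0,10]
    - [-0.02,0.02,0,0,0,0,10]
    - [-0.02,0.02,0,0,0,0,10]
    - [-0.02,0.02,0,0,0,0,10]

```text
time_s: 27.8
position: [0.5032, -0.3903, 0.2591]
tool_rot: [[0.884, 0.467, 0.0], [0.467, -0.884, -0.0], [0.0, 0.0, -1.0]]
ft_force: [0.3, -0.2, -1.2]
grip_width: 0.0151
```

Run:
```python
from h import *
for i in range(4):
    vision.get_image("side"); s=status.observe(); print(s["position"],jawyaw(s))
delta([.5036,-.3890,.1187],Rdown(-62.15))
```

```text
[ 0.50317269 -0.39036259  0.25912696] -62.185739237531465
[ 0.50316737 -0.39038666  0.25914166] -62.18945330643248
[ 0.50316173 -0.3903674   0.25910854] -62.18895286393666
[ 0.5031317  -0.39038844  0.2591321 ] -62.19367289816669
row [0.021, -0.02, 2.809, -0.0, 0.0, -0.005] rowsneeded 2.2470359274693417 0.004083195076045854
```

Request:
send_rows:
  targets:
    - [0.02,-0.02,0.4,0,0,0,10]
    - [0.02,-0.02,0.8,0,0,0,10]
    - [0.02,-0.02,1.1,0,0,0,10]
    - [0.02,-0.02,1.1,0,0,0,10]
    - [0.02,-0.02,1.1,0,0,0,10]

```text
time_s: 28.62
position: [0.5038, -0.3893, 0.205]
tool_rot: [[0.884, 0.467, 0.001], [0.467, -0.884, -0.001], [0.0, 0.001, -1.0]]
ft_force: [0.6, -0.4, -1.1]
grip_width: 0.0154
```

Run:
```python
from h import *
for i in range(5):
    vision.get_image("side")
s=status.observe(); print(s["position"],jawyaw(s))
im,d,K,T,s=show("wrist","pics/w21.png")
delta([.5036,-.3890,.1187],Rdown(-62.15))
```

```text
[ 0.503688   -0.38911957  0.20460127] -62.18803240543452
row [-0.0, -0.003, 1.715, 0.004, -0.001, -0.005] rowsneeded 1.3723740983702712 0.004967767172283513
```

View pics/w21.png

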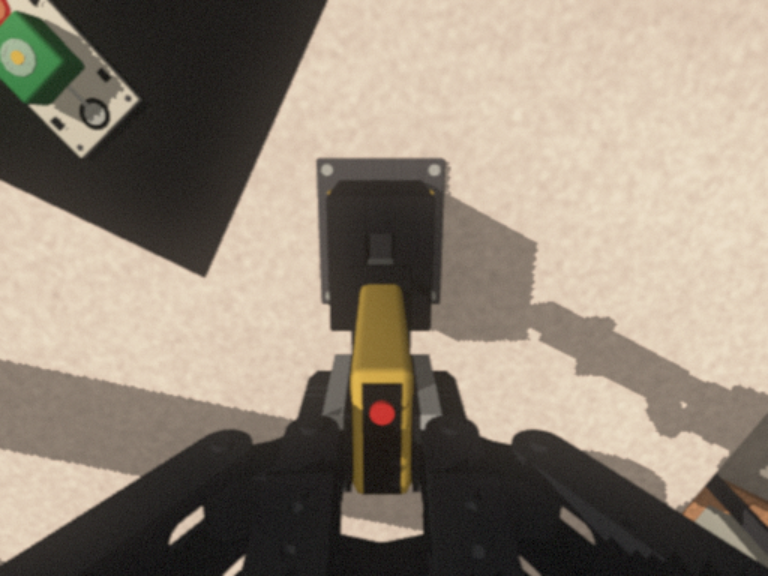

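Aligned over the slot. Inserting.

Request:
send_rows:
  targets:
    - [0,0,0.3,0,0,0,10]
    - [0,0,0.6,0,0,0,10]
    - [0,0,0.85,0,0,0,10]
    - [0,0,1.0,0,0,0,10]
    - [0,0,1.1,0,0,0,10]

```text
time_s: 29.55
position: [0.5036, -0.389, 0.1486]
tool_rot: [[0.884, 0.467, -0.0], [0.467, -0.884, 0.0], [-0.0, -0.0, -1.0]]
ft_force: [-0.1, 0.7, -1.2]
grip_width: 0.0153
```

Request:
send_rows:
  targets:
    - [0,0,0.15,0,0,0,10]
    - [0,0,0.3,0,0,0,10]
    - [0,0,0.45,0,0,0,10]
    - [0,0,0.55,0,0,0,10]
    - [0,0,0.6,0,0,0,10]

```text
time_s: 30.18
position: [0.5035, -0.389, 0.1188]
tool_rot: [[0.885, 0.467, -0.0], [0.467, -0.885, 0.0], [-0.0, -0.0, -1.0]]
ft_force: [-0.2, -0.9, -1.0]
grip_width: 0.0153
```

Run:
```python
from h import *
for i in range(3): vision.get_image("side"); s=status.observe(); print(s["position"],s["ft_force"])
im,d,K,T,s=show("side","pics/s22.png")
```

```text
[ 0.50360598 -0.38901109  0.11893011] [-0.24601565  1.09198445 -0.73814529]
[ 0.50362096 -0.38908665  0.11913261] [-0.22535905  0.50261371 -1.14354509]
[ 0.50363356 -0.38908546  0.11925355] [-0.25318603  0.49821825 -0.71620158]
```

View pics/s22.png

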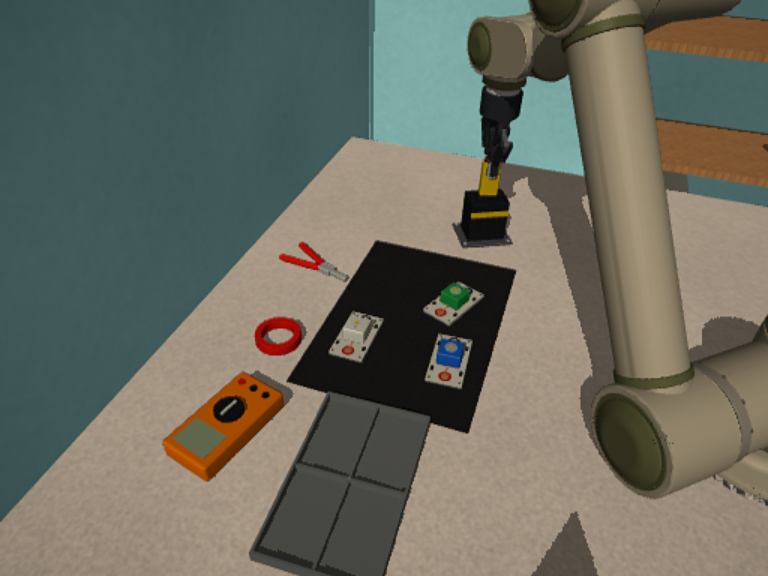

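The tester is in the slot (side view (488,180)) at home height. Releasing and backing straight off.

Request:
send_rows:
  targets:
    - [0,0,0.01,0,0,0,60]
    - [0,0,0.01,0,0,0,85]
    - [0,0,0.01,0,0,0,85]
    - [0,0,0.01,0,0,0,85]
    - [0,0,0.01,0,0,0,85]

```text
time_s: 31.0
position: [0.5036, -0.389, 0.1187]
tool_rot: [[0.884, 0.467, 0.0], [0.467, -0.884, -0.0], [0.0, 0.0, -1.0]]
ft_force: [-0.5, -0.6, 0.5]
grip_width: 0.085
```

Request:
send_rows:
  targets:
    - [0,0,-0.6,0,0,0,85]
    - [0,0,-1.4,0,0,0,85]
    - [0,0,-2.2,0,0,0,85]
    - [0,0,-3.0,0,0,0,85]
    - [0,0,-3.0,0,0,0,85]

```text
time_s: 31.62
position: [0.5042, -0.3897, 0.2721]
tool_rot: [[0.884, 0.467, 0.005], [0.467, -0.884, -0.005], [0.002, 0.007, -1.0]]
ft_force: [0.6, -0.3, -0.4]
grip_width: 0.085
```

Run:
```python
from h import *
for i in range(3): vision.get_image("side")
im,d,K,T,s=show("wrist","pics/w23.png"); print(s["position"],jawyaw(s),s["q"].round(0))
v,u=np.nonzero(d>0); P=depro(K,T,u,v,d[v,u])
near=np.linalg.norm(P[:,:2]-[.5,-.39],axis=1)<.09
for lo,hi in [(.16,.19),(.085,.1)]:
    Q=P[near&(P[:,2]>lo)&(P[:,2]<hi)]; print(len(Q),rect(Q),Q[:,2].mean())
boards("wrist",im,d,K,T)
im,d,K,T,s=show("top","pics/t23.png");boards("top",im,d,K,T)
# tray
r=vision.masks_of("top","tray")[0]; m=r["pixels"]&(d>0); v,u=np.nonzero(m); P=depro(K,T,u,v,d[m]); Q=P[(P[:,2]>.010)&(P[:,2]<.03)]; print("tray",r["p"],rect(Q))
```

```text
[ 0.50331122 -0.38876514  0.26741571] -62.191067625230154 [-48.  29.  52.  -0.  99.  14.]
931 (array([ 0.5030881 , -0.39060477]), (38.58744812011719, 15.945945739746094), 27.84366226196289) 0.17512883840261093
3219 (array([ 0.50279187, -0.38972998]), (79.60557556152344, 60.0562629699707), 27.726022720336914) 0.09524631557600843
led_green 0.67 c [ 0.5021 -0.139 ] [111.  61.] ang 67.6 ztop 0.035
led_green 0.9 c [ 0.5024 -0.1376] [109.  60.] ang 67.9 ztop 0.036
led_green 0.51 c [0.7069 0.2341] [ 56. 137.] ang 16.9 ztop 0.042
led_blue 0.98 c [0.472  0.0105] [ 59. 110.] ang 4.0 ztop 0.035
led_blue 0.44 c [ 0.5017 -0.3865] [111.  89.] ang 26.3 ztop 0.096
led_white 0.92 c [0.6383 0.0086] [ 60. 111.] ang 0.1 ztop 0.036
tray 0.91 (array([0.54272528, 0.28750952]), (164.05430603027344, 274.88336181640625), 2.604339599609375)
```

View pics/w23.png

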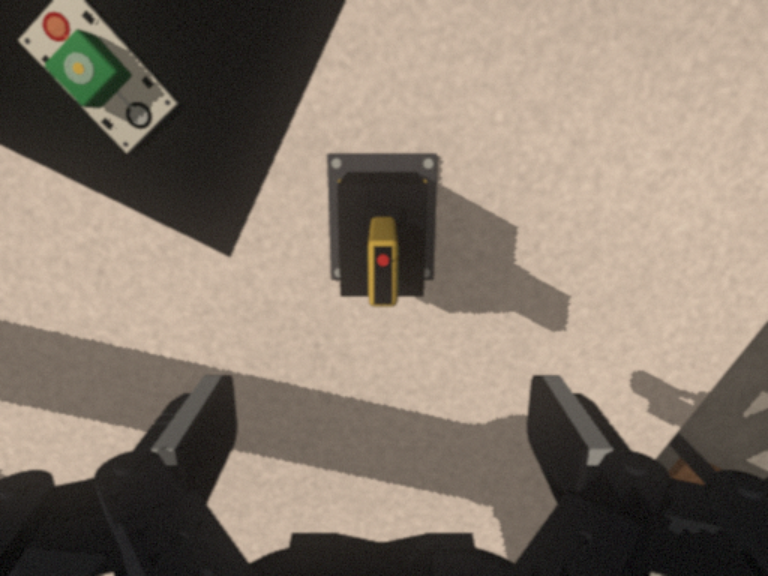

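View pics/t23.png

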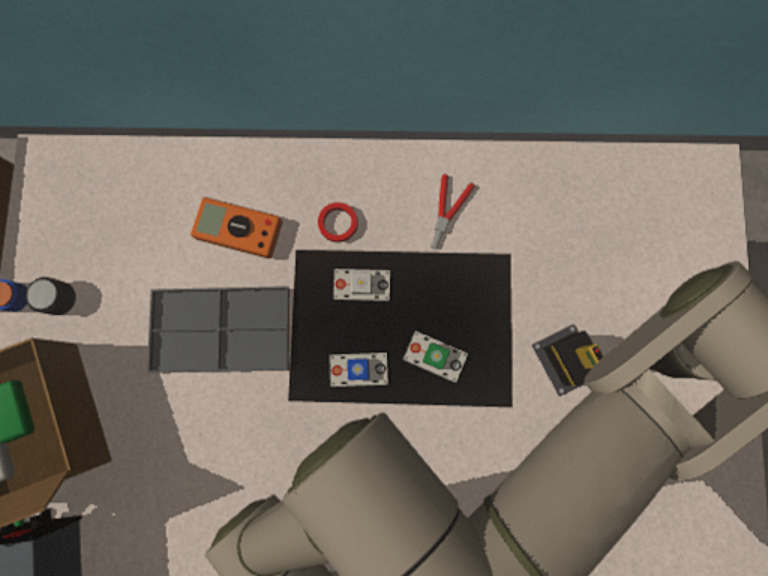

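Tester home: handle top 0.1751 m, same as at the start. Boards unmoved. Now pick green, jaws along its long axis.

Run:
```python
from h import *
delta([.502,-.138,.19],Rdown(-112.1))
```

```text
row [2.314, -4.454, 1.57, -0.002, 0.001, 6.239] rowsneeded 4.2075025780488815 4.664740252411274
```

Request:
send_rows:
  targets:
    - [0.45,-0.9,0,0,0,1.25,85]
    - [0.9,-1.8,0,0,0,2.5,85]
    - [1.4,-2.7,0.5,0,0,3.75,85]
    - [1.9,-3.6,1.0,0,0,5.0,85]
    - [2.31,-4.45,1.57,0,0,6.24,85]

```text
time_s: 32.85
position: [0.5019, -0.1366, 0.1898]
tool_rot: [[0.924, -0.381, 0.001], [-0.381, -0.924, -0.0], [0.001, -0.0, -1.0]]
ft_force: [0.4, -0.4, -0.5]
grip_width: 0.085
```

Request:
send_rows:
  targets:
    - [0,0,0,0,0,0,85]
    - [0,0,0,0,0,0,85]
    - [0,0,0,0,0,0,85]

```text
time_s: 33.22
position: [0.5024, -0.1396, 0.1908]
tool_rot: [[0.926, -0.377, 0.001], [-0.377, -0.926, -0.001], [0.002, 0.0, -1.0]]
ft_force: [-0.1, -0.4, 0.2]
grip_width: 0.0848
```

```bash
cat >> h.py <<'E'
def housing(s,im,d,K,T,c0,zlo=.028,zhi=.045,r=.05):
    v,u=np.nonzero(d>0); P=depro(K,T,u,v,d[v,u])
    near=np.linalg.norm(P[:,:2]-np.array(c0),axis=1)<r
    Q=P[near&(P[:,2]>zlo)&(P[:,2]<zhi)]; print("housing",len(Q),rect(Q),np.median(Q[:,2]))
    near=np.linalg.norm(P[:,:2]-np.array(c0),axis=1)<.068
E
python3 - <<'E'
from h import *
im,d,K,T,s=show("wrist","pics/w24.png"); print(s["position"],jawyaw(s),s["q"].round(0))
housing(s,im,d,K,T,[.502,-.138]); boards("wrist",im,d,K,T)
delta([.502,-.1385,.010],Rdown(-112.1))
E
```

```text
[ 0.50238895 -0.13959045  0.19076116] -112.13250348047751 [-29.  20.  80.  -0.  80.  84.]
housing 1589 (array([ 0.50210236, -0.13875179]), (39.61471176147461, 40.0970458984375), 68.89637756347656) 0.03423833241425717
led_green 0.56 c [ 0.5017 -0.1385] [110.  60.] ang 67.7 ztop 0.035
led_blue 0.93 c [0.4729 0.0087] [ 60. 111.] ang 3.6 ztop 0.035
led_white 0.55 c [0.6393 0.0081] [111.  60.] ang 89.9 ztop 0.035
led_white 0.42 c [0.473  0.0086] [ 60. 111.] ang 3.7 ztop 0.035
row [-0.006, -0.01, 3.606, 0.001, -0.003, -0.006] rowsneeded 2.885115510808216 0.0052241429367525325
```

View pics/w24.png

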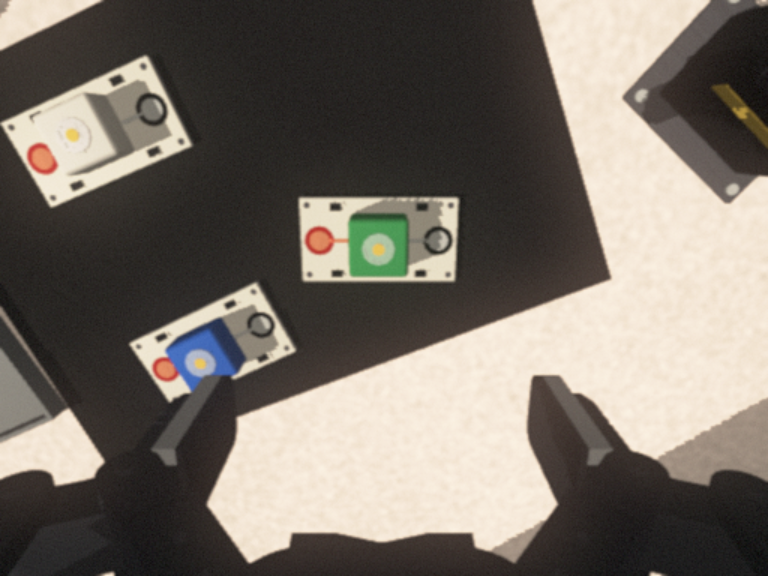

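Request:
send_rows:
  targets:
    - [0,-0.01,1.0,0,0,0,80]
    - [0,-0.01,2.0,0,0,0,75]
    - [0,-0.01,2.8,0,0,0,70]
    - [0,-0.01,3.4,0,0,0,65]
    - [0,-0.01,3.58,0,0,0,60]

```text
time_s: 34.05
position: [0.5016, -0.1379, 0.0098]
tool_rot: [[0.926, -0.377, -0.002], [-0.377, -0.926, 0.001], [-0.002, -0.0, -1.0]]
ft_force: [-0.1, -0.6, -0.1]
grip_width: 0.0602
```

Request:
send_rows:
  targets:
    - [0,0,0,0,0,0,50]
    - [0,0,0,0,0,0,30]
    - [0,0,0,0,0,0,30]
    - [0,0,0,0,0,0,30]
    - [0,0,0,0,0,0,30]
  grip_force: 40

```text
time_s: 34.67
position: [0.5022, -0.1379, 0.0113]
tool_rot: [[0.926, -0.376, 0.0], [-0.376, -0.926, -0.0], [0.0, 0.0, -1.0]]
ft_force: [-0.3, -0.3, -1.2]
grip_width: 0.0299
```

Request:
send_rows:
  targets:
    - [0,0,-0.3,0,0,0,30]
    - [0,0,-1.0,0,0,0,30]
    - [0,0,-1.8,0,0,0,30]
    - [0,0,-2.2,0,0,0,30]
    - [0,0,-2.2,0,0,0,30]

```text
time_s: 35.3
position: [0.5028, -0.1382, 0.1231]
tool_rot: [[0.926, -0.376, 0.004], [-0.376, -0.927, -0.002], [0.004, 0.0, -1.0]]
ft_force: [0.1, 0.3, -0.2]
grip_width: 0.0302
```

Run:
```python
from h import *
im,d,K,T,s=show("wrist","pics/w25.png"); print(s["position"],jawyaw(s),s["ft_force"],s["grip_width"])
boards("wrist",im,d,K,T)
im,d,K,T,s=show("side","pics/s25.png")
```

```text
[ 0.50278127 -0.13816993  0.12309403] -112.10420052045322 [ 0.10349513  0.32794303 -0.15982277] 0.030231963394643836
led_green 0.61 c [ 0.5016 -0.1386] [110.  61.] ang 67.8 ztop 0.035
led_blue 0.94 c [0.4727 0.0089] [ 61. 111.] ang 3.7 ztop 0.035
led_white 0.76 c [0.6394 0.0015] [98. 60.] ang 89.8 ztop 0.035
```

View pics/w25.png

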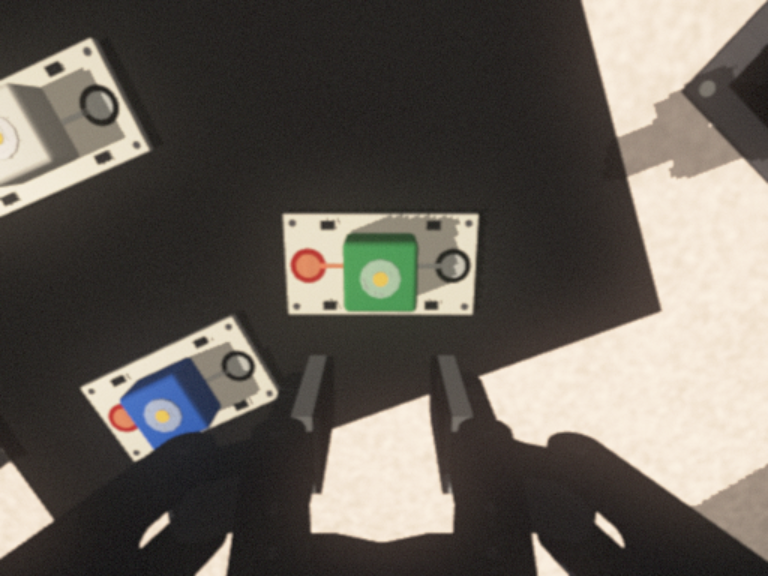

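View pics/s25.png

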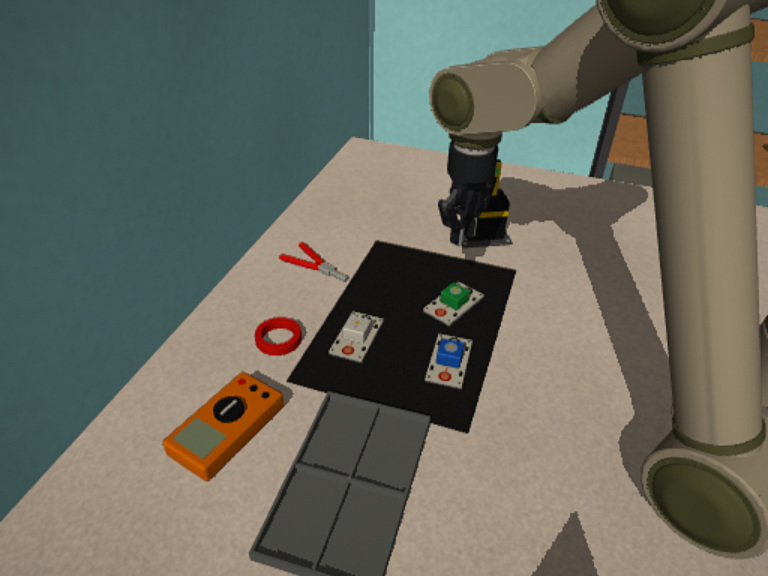

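Run:
```python
from h import *
im,d,K,T,s=show("side","pics/tmp.png"); print(proj(K,T,s["position"])*1.5, s["position"],s["grip_width"],s["time_s"])
K,T=Tcam("wrist",s); print(proj(K,T,s["position"])*1.5, proj(K,T,np.array([.5021,-.1388,.036]))*1.5,proj(K,T,np.r_[s["position"][:2],.036])*1.5)
```

```text
[460.08313119 250.89740155] [ 0.50170177 -0.13765539  0.12019993] 0.02982102991687526 35.55
[378.00456011 345.4127342 ] [380.66926528 276.7034342 ] [378.92534414 278.17197148]
```

Closed to 30 mm without holding the housing, though all poses agree. I'll go down again and look before closing.

Request:
send_rows:
  targets:
    - [0,0,0,0,0,0,75]
    - [0,0,0,0,0,0,75]
    - [0,0,0.8,0,0,0,75]
    - [0,0,1.6,0,0,0,75]
    - [0,0,2.16,0,0,0,75]

```text
time_s: 36.22
position: [0.5017, -0.1377, 0.0116]
tool_rot: [[0.926, -0.376, -0.001], [-0.376, -0.926, 0.001], [-0.001, -0.0, -1.0]]
ft_force: [0.8, -0.5, -0.4]
grip_width: 0.0754
```

Run:
```python
from h import *
im,d,K,T,s=show("wrist","pics/w26.png"); print(s["position"],jawyaw(s),s["ft_force"],s["grip_width"])
im,d,K,T,s=show("side","pics/s26.png"); v=cv2.resize(im[80:260,230:400,::-1],None,fx=4,fy=4); cv2.imwrite("pics/s26c.png",v[:600])
```

```text
[ 0.501677   -0.13765047  0.01155788] -112.11116738944776 [ 0.82492648 -0.46598038 -0.35528542] 0.07541304775601526
```

View pics/w26.png

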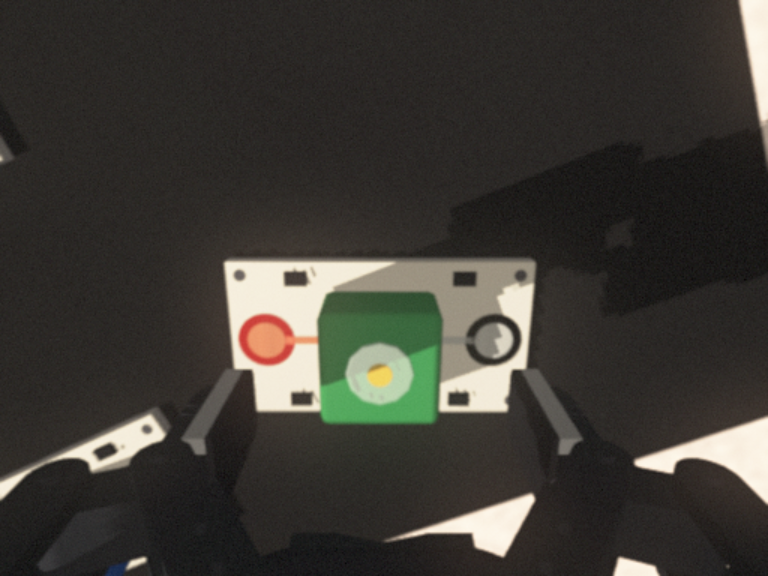

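View pics/s26c.png

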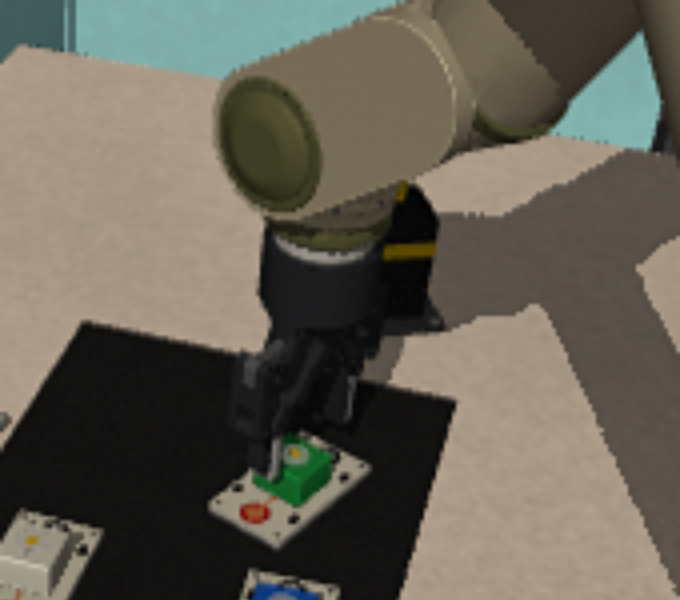

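Run:
```python
from h import *
s=status.observe(); im,d=vision.get_image("wrist"); m=vision.camera_model("wrist"); K=m["camera_matrix"]; Tt=m["T_tool_cam"]
for (x,y) in [(228,378),(240,378),(540,378),(530,380),(245,395),(520,395),(380,375),(380,410)]:
    u,v=int(x/1.5),int(y/1.5); print((x,y),d[v,u],depro(K,Tt,u,v,d[v,u]).round(4))
```

```text
(228, 378) 0.13711251 [ 0.0108 -0.0404 -0.0452]
(240, 378) 0.13698655 [ 0.0109 -0.0371 -0.0454]
(540, 378) 0.1378655 [ 0.0105  0.0444 -0.0446]
(530, 380) 0.13607454 [ 0.0109  0.0411 -0.0464]
(245, 395) 0.13773338 [ 0.0063 -0.0361 -0.046 ]
(520, 395) 0.13831002 [ 0.006   0.0388 -0.0456]
(380, 375) 0.15917565 [ 0.0012  0.0006 -0.0252]
(380, 410) 0.1636685 [-0.0115  0.0006 -0.0245]
```

Run:
```python
from h import *
im,d=vision.get_image("wrist"); m=vision.camera_model("wrist"); K=m["camera_matrix"]; Tt=m["T_tool_cam"]
for z in (-.05,-.045,-.03,-.02,-.013,0): print(z,proj(K,Tt,np.array([.011,-.0377,z]))*1.5,proj(K,Tt,np.array([-.011,-.0377,z]))*1.5)
v,u=np.nonzero((d>0)&(d<.3)); P=depro(K,Tt,u,v,d[v,u])
m1=(np.abs(P[:,1])>.03)&(np.abs(P[:,1])<.06)&(np.abs(P[:,0])<.014)
h,e=np.histogram(P[m1][:,2],np.arange(-.09,.02,.005)); print(list(zip(e.round(3),h)))
print(np.percentile(d[d>0],[0,1,50]))
```

```text
-0.05 [233.0585771  386.11001896] [240.08358948 457.56810384]
-0.045 [238.19587696 377.05558878] [244.75286387 446.55869471]
-0.03 [251.66791421 353.31128265] [257.07093894 417.51462561]
-0.02 [259.3198576  339.82482303] [264.1151627 400.9054622]
-0.013 [264.15853882 331.29670468] [268.58754556 390.36029212]
0 [272.19322936 317.13565775] [276.04498792 372.77682472]
[(np.float64(-0.09), np.int64(5222)), (np.float64(-0.085), np.int64(1847)), (np.float64(-0.08), np.int64(728)), (np.float64(-0.075), np.int64(1010)), (np.float64(-0.07), np.int64(871)), (np.float64(-0.065), np.int64(960)), (np.float64(-0.06), np.int64(829)), (np.float64(-0.055), np.int64(768)), (np.float64(-0.05), np.int64(688)), (np.float64(-0.045), np.int64(557)), (np.float64(-0.04), np.int64(279)), (np.float64(-0.035), np.int64(5)), (np.float64(-0.03), np.int64(0)), (np.float64(-0.025), np.int64(0)), (np.float64(-0.02), np.int64(0)), (np.float64(-0.015), np.int64(0)), (np.float64(-0.01), np.int64(0)), (np.float64(-0.005), np.int64(0)), (np.float64(0.0), np.int64(3713)), (np.float64(0.005), np.int64(466)), (np.float64(0.01), np.int64(350))]
[0.0687159  0.07366422 0.17464873]
```

Wrist depth shows that the fingers really end about 37 mm behind the nominal TCP at this opening, so they closed above the housing. I'll measure the fingertips at an opening of 50 mm, higher up.

Request:
send_rows:
  targets:
    - [0,0,-0.6,0,0,0,50]
    - [0,0,-1.0,0,0,0,50]
    - [0,0,-1.0,0,0,0,50]
    - [0,0,-1.0,0,0,0,50]

```text
time_s: 36.92
position: [0.502, -0.1378, 0.0632]
tool_rot: [[0.926, -0.376, 0.0], [-0.376, -0.926, -0.0], [0.0, 0.0, -1.0]]
ft_force: [1.5, 0.4, -0.6]
grip_width: 0.0502
```

```bash
cat >> h.py <<'E'
def tips():
    s=status.observe(); im,d=vision.get_image("wrist"); m=vision.camera_model("wrist"); K=m["camera_matrix"]; Tt=m["T_tool_cam"]
    v,u=np.nonzero((d>0)&(d<.3)); P=depro(K,Tt,u,v,d[v,u]); w=s["grip_width"]/2
    for sg in (-1,1):
        y=P[:,1]*sg; m1=(y>w-.004)&(y<w+.02)&(np.abs(P[:,0])<.013)&(P[:,2]<-.012)
        print(sg,"tip z pct",np.percentile(P[m1][:,2],[90,98,99.5]).round(4),"x",np.percentile(P[m1&(P[:,2]>-.055)][:,0],[2,98]).round(4), m1.sum())
    print(s["position"],s["grip_width"],s["ft_force"])
E
python3 - <<'E'
from h import *
tips()
E
```

```text
-1 tip z pct [-0.0443 -0.0345 -0.0309] x [-0.0104  0.0111] 5994
1 tip z pct [-0.0426 -0.0336 -0.0305] x [-0.0102  0.0111] 4972
[ 0.502046   -0.13782486  0.06316118] 0.05015796427377953 [ 1.49686771  0.41390809 -0.60626794]
```

Request:
send_rows:
  targets:
    - [0,-0.01,0.4,0,0,0,62]
    - [0,-0.01,0.9,0,0,0,62]
    - [0,-0.01,1.3,0,0,0,62]
    - [0,-0.01,1.45,0,0,0,62]
    - [0,-0.01,1.55,0,0,0,62]

```text
time_s: 37.6
position: [0.5023, -0.1374, -0.0147]
tool_rot: [[0.926, -0.376, -0.0], [-0.376, -0.926, 0.0], [-0.0, -0.0, -1.0]]
ft_force: [-0.3, 0.1, -0.5]
grip_width: 0.062
```

Request:
send_rows:
  targets:
    - [0,0,0,0,0,0,45]
    - [0,0,0,0,0,0,35]
    - [0,0,0,0,0,0,30]
    - [0,0,0,0,0,0,30]
    - [0,0,0,0,0,0,30]
  grip_force: 40

```text
time_s: 38.22
position: [0.5026, -0.1375, -0.0138]
tool_rot: [[0.926, -0.376, 0.001], [-0.376, -0.926, -0.0], [0.001, 0.0, -1.0]]
ft_force: [-0.4, 0.9, 6.2]
grip_width: 0.0394
```

Run:
```python
from h import *
tips(); show("wrist","pics/w27.png")
```

```text
-1 tip z pct [-0.0225 -0.0215 -0.0211] x [-0.0103  0.0126] 6171
1 tip z pct [-0.0227 -0.0215 -0.0211] x [-0.0113  0.0125] 5470
[ 0.50259072 -0.13753385 -0.01384294] 0.03943157555972275 [-0.39572386  0.90553755  6.20917132]
```

View pics/w27.png

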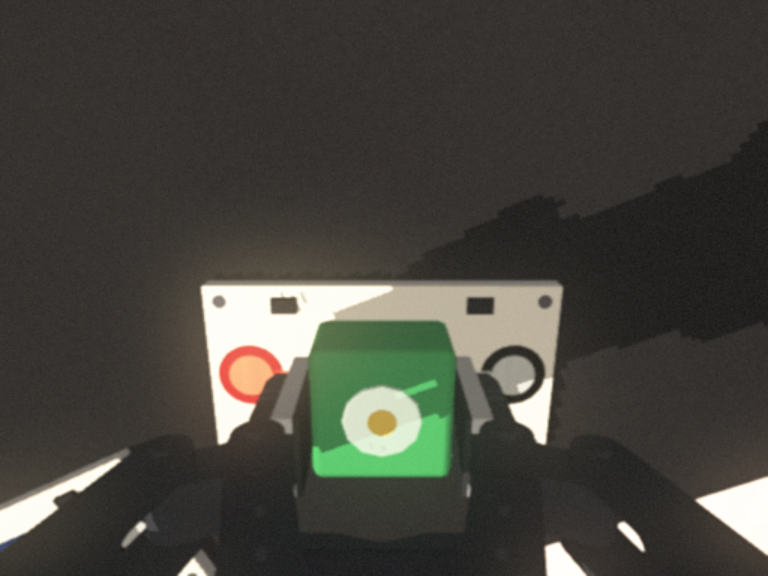

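Held at 39.4 mm. Lifting and measuring the tray better.

Request:
send_rows:
  targets:
    - [0,0,-0.3,0,0,0,30]
    - [0,0,-1.0,0,0,0,30]
    - [0,0,-1.8,0,0,0,30]
    - [0,0,-2.6,0,0,0,30]
    - [0,0,-2.6,0,0,0,30]

```text
time_s: 38.95
position: [0.5035, -0.138, 0.1188]
tool_rot: [[0.927, -0.376, 0.005], [-0.376, -0.927, -0.003], [0.006, 0.001, -1.0]]
ft_force: [-0.4, 1.0, -2.1]
grip_width: 0.0391
```

Run:
```python
from h import *
for n in ("top","side"):
    im,d,K,T,s=show(n,f"pics/{n}28.png")
    v,u=np.nonzero(d>0); P=depro(K,T,u,v,d[v,u])
    m=(abs(P[:,0]-.543)<.12)&(abs(P[:,1]-.288)<.17)&(P[:,2]>.012)&(P[:,2]<.024); Q=P[m]; print(n,m.sum(),rect(Q),np.median(Q[:,2]))
    # floor
    F=P[(abs(P[:,0]-.543)<.07)&(abs(P[:,1]-.288)<.12)&(P[:,2]<.01)]; print("floor",np.median(F[:,2]))
print(s["position"],s["grip_width"],s["ft_force"])
```

```text
top 694 (array([0.5427605 , 0.28728925]), (164.2136688232422, 274.0148010253906), 2.4906373023986816) 0.016815324665363396
floor 0.003827967325202297
side 1393 (array([0.54486975, 0.28703564]), (164.66583251953125, 274.8988952636719), 2.600606679916382) 0.016136895338030866
floor 0.003361683642682023
[ 0.50247457 -0.13747968  0.11680361] 0.039135328039241385 [ 0.04791159  0.50862027 -1.87133015]
```

View pics/side28.png

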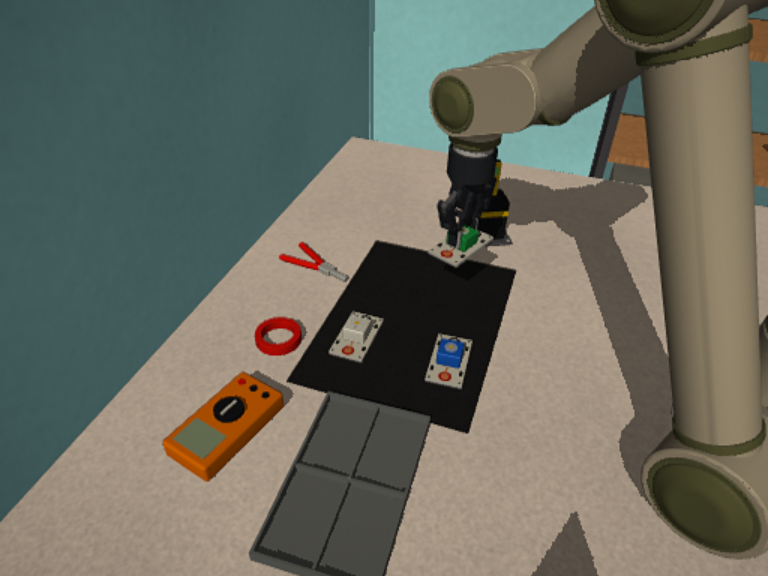

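Run:
```python
from h import *
delta([.5070,.2185,.115],Rdown(-87.45))
```

```text
row [-2.583, -6.629, 0.012, -0.001, 0.003, -3.083] rowsneeded 5.691472294644418 2.3047056814332163
```

Request:
send_rows:
  targets:
    - [-0.4,-0.9,0,0,0,-0.5,30]
    - [-0.8,-2.0,0,0,0,-1.0,30]
    - [-1.2,-3.1,0,0,0,-1.6,30]
    - [-1.6,-4.2,0,0,0,-2.2,30]
    - [-2.0,-5.3,0,0,0,-2.8,30]

```text
time_s: 39.67
position: [0.5084, 0.1475, 0.1142]
tool_rot: [[1.0, 0.008, -0.003], [0.008, -1.0, -0.0], [-0.003, 0.0, -1.0]]
ft_force: [0.4, -0.4, -1.6]
grip_width: 0.0391
```

Run:
```python
from h import *
delta([.5070,.2185,.115],Rdown(-87.45))
```

```text
row [-0.018, -1.419, -0.016, 0.001, 0.022, -0.264] rowsneeded 1.1355810987024628 0.1979012766393029
```

Request:
send_rows:
  targets:
    - [-0.01,-0.8,0,0,0,-0.27,30]
    - [-0.02,-1.42,0,0,0,-0.27,30]
    - [-0.02,-1.42,0,0,0,-0.27,30]
    - [-0.02,-1.42,0,0,0,-0.27,30]
    - [-0.02,-1.42,0,0,0,-0.27,30]

```text
time_s: 40.3
position: [0.508, 0.2158, 0.1152]
tool_rot: [[0.999, 0.041, -0.001], [0.041, -0.999, -0.0], [-0.001, 0.0, -1.0]]
ft_force: [-0.0, -0.5, -1.3]
grip_width: 0.0389
```

Run:
```python
from h import *
for i in range(4): vision.get_image("top")
im,d,K,T,s=show("wrist","pics/w29.png"); print(s["position"],jawyaw(s),s["q"].round(0))
v,u=np.nonzero(d>0); P=depro(K,T,u,v,d[v,u]); Q=P[(abs(P[:,0]-.543)<.12)&(abs(P[:,1]-.288)<.17)&(P[:,2]>.012)&(P[:,2]<.024)]; print(rect(Q))
delta([.5070,.2185,-.0095],Rdown(-87.45))
```

```text
[0.50813966 0.21620721 0.11564556] -87.5994267065159 [11. 27. 82. -0. 71. 98.]
(array([0.54336682, 0.28568085]), (164.21853637695312, 273.3088073730469), 2.5439724922180176)
row [-0.02, -0.044, 2.503, -0.0, 0.0, -0.017] rowsneeded 2.002931422537354 0.012605207942339587
```

View pics/w29.png

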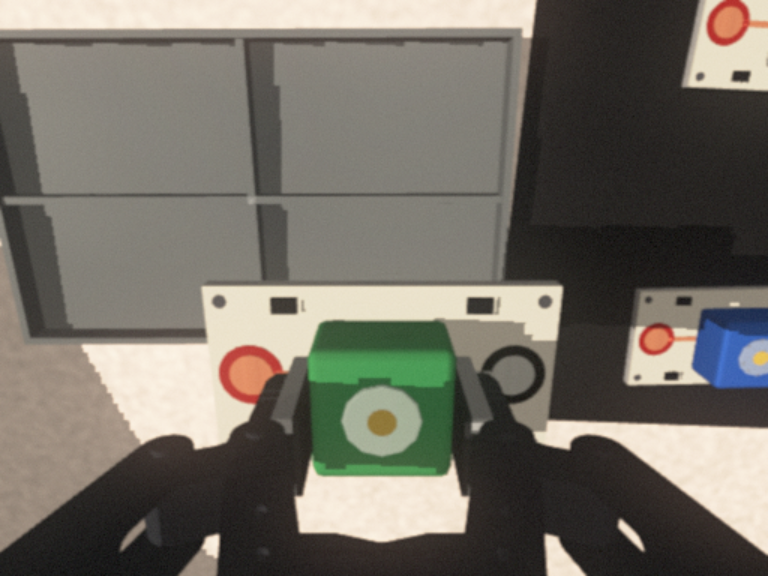

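Request:
send_rows:
  targets:
    - [-0.02,-0.035,0.6,0,0,0,30]
    - [-0.02,-0.035,1.2,0,0,0,30]
    - [-0.02,-0.035,1.6,0,0,0,30]
    - [-0.02,-0.035,1.7,0,0,0,30]
    - [-0.02,-0.035,1.7,0,0,0,30]

```text
time_s: 41.18
position: [0.5072, 0.2184, 0.031]
tool_rot: [[0.999, 0.043, 0.0], [0.043, -0.999, 0.0], [0.0, -0.0, -1.0]]
ft_force: [0.0, 0.3, -1.1]
grip_width: 0.0391
```

Run:
```python
from h import *
for i in range(3): vision.get_image("top")
im,d,K,T,s=show("side","pics/s30.png"); im,d,K,T,s=show("wrist","pics/w30.png"); print(s["position"],jawyaw(s),s["ft_force"])
delta([.5068,.2180,-.0100],Rdown(-87.45))
```

```text
[0.50739996 0.21852063 0.03146197] -87.54655442794814 [ 0.6353783  -0.37875497 -0.9369261 ]
row [-0.012, 0.01, 0.826, -0.002, -0.009, -0.012] rowsneeded 0.6610961981392631 0.011661977350770786
```

View pics/w30.png

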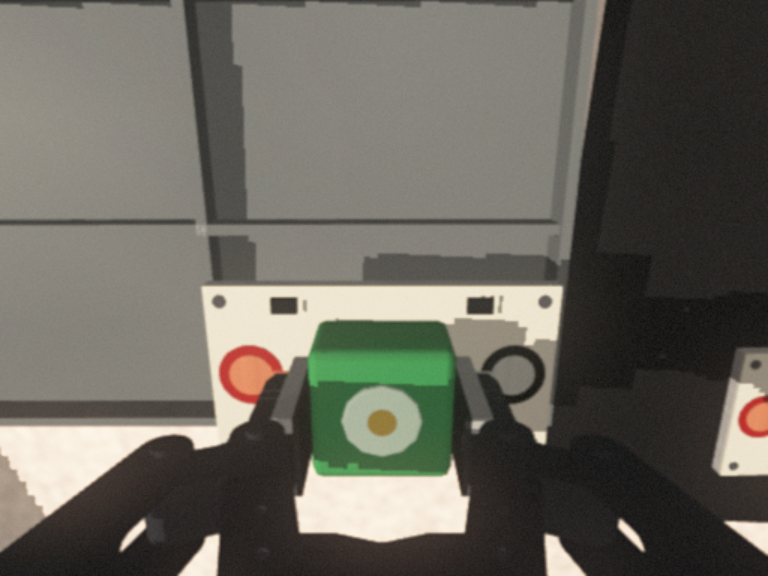

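View pics/s30.png

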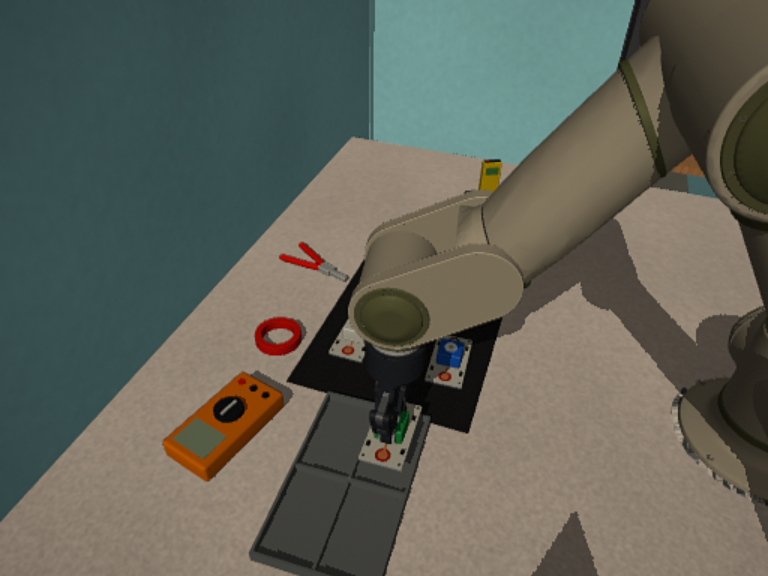

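Request:
send_rows:
  targets:
    - [-0.01,0.01,0.3,0,0,0,30]
    - [-0.01,0.01,0.55,0,0,0,30]
    - [-0.01,0.01,0.7,0,0,0,30]
    - [-0.01,0.01,0.8,0,0,0,30]
    - [-0.01,0.01,0.82,0,0,0,30]

```text
time_s: 42.05
position: [0.5064, 0.2179, -0.0107]
tool_rot: [[0.999, 0.043, -0.0], [0.043, -0.999, -0.0], [-0.0, 0.0, -1.0]]
ft_force: [-0.2, -0.4, -2.0]
grip_width: 0.0392
```

Run:
```python
from h import *
for i in range(4): vision.get_image("top");s=status.observe(); print(s["position"],s["ft_force"])
show("wrist","pics/w31.png")
```

```text
[ 0.50652237  0.21793772 -0.01052088] [-0.05735077  0.04832764 -1.04602439]
[ 0.50660565  0.21795667 -0.01029706] [-0.50285918  0.71530251 -0.89929138]
[ 0.50667115  0.21797756 -0.0101534 ] [ 1.1104159  -0.76938662 -2.21376878]
[ 0.5066844   0.21797229 -0.01009279] [ 0.05977837 -0.00309915 -1.02803592]
```

View pics/w31.png

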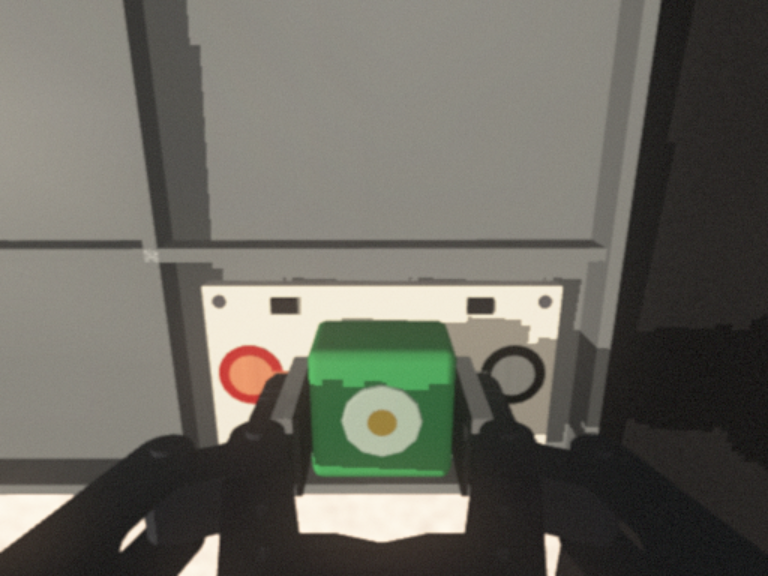

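Green is inside its compartment, just off the floor. Lowering a touch and releasing.

Request:
send_rows:
  targets:
    - [0,0,0.03,0,0,0,30]
    - [0,0,0.03,0,0,0,44]
    - [0,0,0.03,0,0,0,54]
    - [0,0,0.03,0,0,0,54]
    - [0,0,0.03,0,0,0,54]

```text
time_s: 42.92
position: [0.5065, 0.2179, -0.0118]
tool_rot: [[0.999, 0.043, 0.0], [0.043, -0.999, -0.0], [0.0, 0.0, -1.0]]
ft_force: [-0.4, -0.0, 0.4]
grip_width: 0.0539
```

Request:
send_rows:
  targets:
    - [0,0,-0.5,0,0,0,54]
    - [0,0,-1.3,0,0,0,60]
    - [0,0,-2.2,0,0,0,70]
    - [0,0,-3.0,0,0,0,75]
    - [0,0,-3.0,0,0,0,75]

```text
time_s: 43.55
position: [0.5078, 0.2183, 0.1411]
tool_rot: [[0.999, 0.043, 0.006], [0.043, -0.999, 0.001], [0.006, -0.001, -1.0]]
ft_force: [0.0, -0.8, -1.0]
grip_width: 0.075
```

Run:
```python
from h import *
for n in ("wrist","side"):
    im,d,K,T,s=show(n,f"pics/{n}32.png"); print(n,s["position"]); boards(n,im,d,K,T)
delta([.4725,.0105,.12],Rdown(-86.8))
```

```text
wrist [0.50779502 0.21825124 0.14105354]
led_green 0.66 c [0.5057 0.2169] [ 60. 109.] ang 2.4 ztop 0.037
led_blue 0.8 c [0.4419 0.0154] [ 61. 111.] ang 3.9 ztop 0.035
led_white 0.83 c [0.6329 0.0343] [47. 60.] ang 0.4 ztop 0.025
side [0.50584383 0.2177774  0.13682625]
led_green 0.74 c [0.5065 0.2186] [ 60. 112.] ang 2.2 ztop 0.036
led_blue 0.95 c [0.442  0.0179] [ 58. 111.] ang 3.3 ztop 0.035
led_white 0.79 c [0.6392 0.0108] [111.  61.] ang 89.1 ztop 0.034
led_white 0.16 c [0.7605 0.0671] [72. 71.] ang 7.4 ztop 0.02
row [-0.851, 4.114, 0.348, 0.002, 0.011, -0.094] rowsneeded 3.37258965794487 0.0705427832249295
```

View pics/wrist32.png

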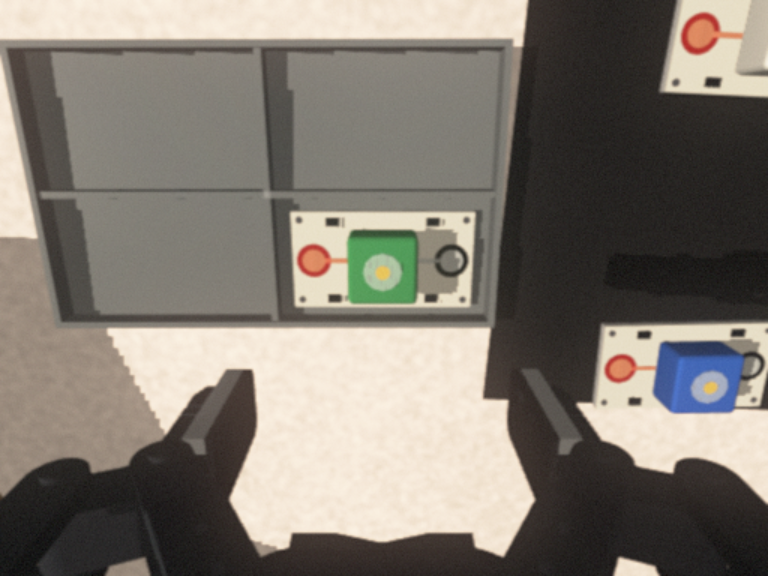

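Green lies flat in the tray. Blue has been knocked 3 cm, now at about (0.442, 0.016). Picking blue there.

Run:
```python
from h import *
delta([.442,.0165,.135],Rdown(-86.4))
```

```text
row [-1.456, 3.968, 0.049, 0.002, 0.011, -0.144] rowsneeded 3.3817574579606684 0.10774220532479056
```

Request:
send_rows:
  targets:
    - [-0.4,1.0,0,0,0,-0.1,75]
    - [-0.8,2.1,0,0,0,-0.14,75]
    - [-1.2,3.2,0,0,0,-0.14,75]
    - [-1.46,3.97,0,0,0,-0.14,75]
    - [-1.46,3.97,0,0,0,-0.14,75]

```text
time_s: 44.58
position: [0.4416, 0.0146, 0.138]
tool_rot: [[0.998, 0.059, -0.0], [0.059, -0.998, -0.0], [-0.0, 0.0, -1.0]]
ft_force: [-0.5, 0.1, -0.3]
grip_width: 0.0749
```

Run:
```python
from h import *
for i in range(5): vision.get_image("top")
im,d,K,T,s=show("wrist","pics/w33.png"); print(s["position"],jawyaw(s),s["q"].round(0)); boards("wrist",im,d,K,T)
housing(s,im,d,K,T,[.442,.0165])
v,u=np.nonzero(d>0); P=depro(K,T,u,v,d[v,u]); m=(np.linalg.norm(P[:,:2]-[.442,.0165],axis=1)<.05)&(P[:,2]>.004)&(P[:,2]<.014)
A=np.c_[P[m][:,:2],np.ones(m.sum())]; print("plate slope",np.linalg.lstsq(A,P[m][:,2],rcond=None)[0])
delta([.442,.0165,-.0135],Rdown(-86.4))
```

```text
[0.44221564 0.01733835 0.13799776] -86.342017946274 [-13.  15.  97.   0.  68.  73.]
led_green 0.77 c [0.5065 0.2004] [60. 79.] ang 2.2 ztop 0.037
led_blue 0.88 c [0.4417 0.0154] [ 60. 110.] ang 3.5 ztop 0.035
housing 2179 (array([0.44225919, 0.01532603]), (39.7382926940918, 39.981483459472656), 3.4110288619995117) 0.03429751254838742
plate slope [-0.00660472 -0.00109963  0.01129395]
row [-0.003, 0.011, 3.031, -0.001, 0.001, 0.004] rowsneeded 2.4247851090134978 0.0031368731063497867
```

View pics/w33.png

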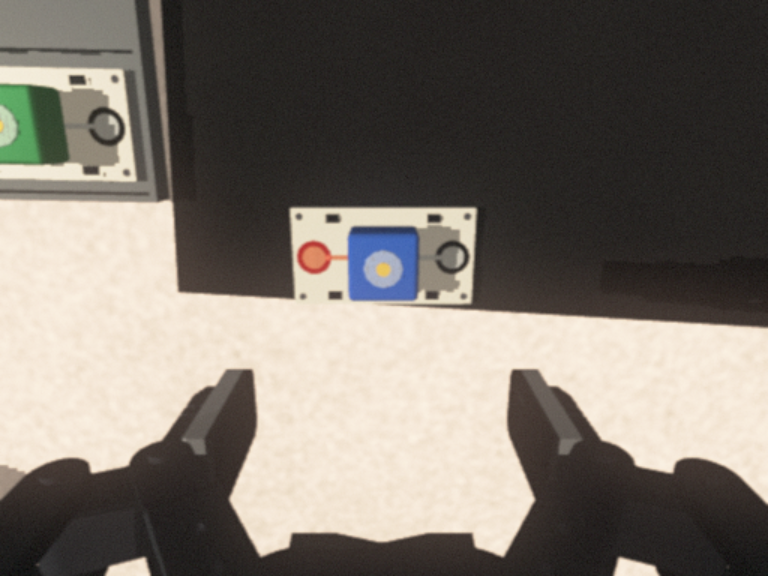

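Blue lies flat and square between the jaws.

Request:
send_rows:
  targets:
    - [0,0.03,0.9,0,0,0,72]
    - [0,0.03,1.8,0,0,0,68]
    - [0,0.03,2.6,0,0,0,64]
    - [0,0.03,2.9,0,0,0,62]
    - [0,0.03,3.03,0,0,0,62]

```text
time_s: 45.65
position: [0.442, 0.0153, -0.0141]
tool_rot: [[0.998, 0.063, -0.001], [0.063, -0.998, 0.0], [-0.001, -0.0, -1.0]]
ft_force: [-0.4, 0.6, 0.1]
grip_width: 0.0616
```

Request:
send_rows:
  targets:
    - [0,0,0,0,0,0,45]
    - [0,0,0,0,0,0,35]
    - [0,0,0,0,0,0,30]
    - [0,0,0,0,0,0,30]
    - [0,0,0,0,0,0,30]
  grip_force: 40

```text
time_s: 46.28
position: [0.4425, 0.015, -0.0127]
tool_rot: [[0.998, 0.062, 0.001], [0.062, -0.998, -0.0], [0.001, 0.0, -1.0]]
ft_force: [-0.8, 1.0, 7.2]
grip_width: 0.039
```

Run:
```python
from h import *
for i in range(2): vision.get_image("top"); s=status.observe(); print(s["position"],s["grip_width"])
```

```text
[ 0.44252863  0.01494067 -0.01275091] 0.038981271652128335
[ 0.44253406  0.01495204 -0.01276203] 0.039134614265525225
```

Request:
send_rows:
  targets:
    - [0,0,-0.3,0,0,0,30]
    - [0,0,-1.0,0,0,0,30]
    - [0,0,-1.8,0,0,0,30]
    - [0,0,-2.6,0,0,0,30]
    - [0,0,-2.6,0,0,0,30]

```text
time_s: 47.0
position: [0.4433, 0.0147, 0.1189]
tool_rot: [[0.998, 0.062, 0.006], [0.062, -0.998, -0.001], [0.005, 0.002, -1.0]]
ft_force: [0.5, -0.2, -2.5]
grip_width: 0.039
```

Run:
```python
from h import *
im,d,K,T,s=show("side","pics/s34.png"); boards("side",im,d,K,T); print(s["position"])
delta([.5864,.2215,.118],Rdown(-87.45))
```

```text
led_green 0.58 c [0.506  0.2196] [ 59. 110.] ang 2.1 ztop 0.036
led_blue 0.85 c [0. 0.] [0. 0.] ang 0.0 ztop 0.164
led_white 0.75 c [0.639  0.0099] [113.  59.] ang 89.2 ztop 0.034
[0.44332226 0.01474842 0.11889135]
row [3.151, -3.939, -0.055, -0.005, 0.018, 0.127] rowsneeded 4.035644794456014 0.0961168265050783
```

Request:
send_rows:
  targets:
    - [0.6,-0.7,0,0,0,0.05,30]
    - [1.4,-1.7,0,0,0,0.1,30]
    - [2.1,-2.6,0,0,0,0.13,30]
    - [2.8,-3.5,0,0,0,0.13,30]
    - [3.15,-3.94,0,0,0,0.13,30]

```text
time_s: 47.82
position: [0.5874, 0.2237, 0.1144]
tool_rot: [[0.999, 0.046, -0.003], [0.046, -0.999, -0.0], [-0.003, 0.0, -1.0]]
ft_force: [0.3, -0.4, -1.4]
grip_width: 0.0392
```

Request:
send_rows:
  targets:
    - [0,0,0.8,0,0,0,30]
    - [0,0,1.5,0,0,0,30]
    - [0,0,1.7,0,0,0,30]
    - [0,0,1.7,0,0,0,30]
    - [0,0,1.7,0,0,0,30]

```text
time_s: 48.45
position: [0.5878, 0.2214, 0.0329]
tool_rot: [[0.999, 0.044, 0.002], [0.044, -0.999, 0.0], [0.002, -0.0, -1.0]]
ft_force: [-0.6, 0.2, -1.5]
grip_width: 0.0391
```

Run:
```python
from h import *
for i in range(5): vision.get_image("top")
im,d,K,T,s=show("wrist","pics/w35.png"); print(s["position"],jawyaw(s),s["ft_force"])
delta([.5864,.2215,-.0100],Rdown(-87.45))
```

```text
[0.58731069 0.22143287 0.03233293] -87.46744783742163 [-0.22770185 -0.00517274 -1.88205706]
row [-0.017, -0.002, 0.843, -0.001, -0.005, -0.003] rowsneeded 0.6742828971137192 0.00454214082552619
```

View pics/w35.png

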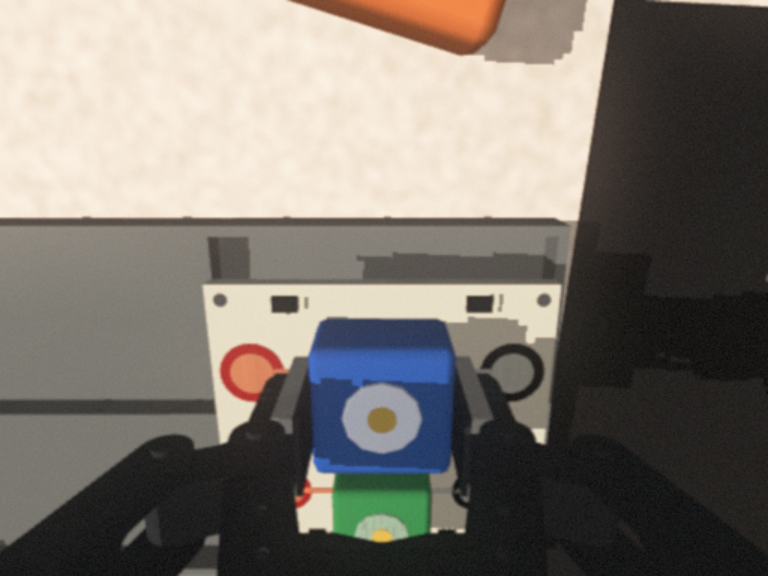

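Request:
send_rows:
  targets:
    - [-0.01,0,0.3,0,0,0,30]
    - [-0.02,0,0.55,0,0,0,30]
    - [-0.02,0,0.7,0,0,0,30]
    - [-0.02,0,0.8,0,0,0,30]
    - [-0.02,0,0.84,0,0,0,30]

```text
time_s: 49.38
position: [0.5861, 0.2214, -0.0107]
tool_rot: [[0.999, 0.044, -0.0], [0.044, -0.999, -0.0], [-0.0, 0.0, -1.0]]
ft_force: [0.1, -0.1, -1.8]
grip_width: 0.0393
```

Run:
```python
from h import *
for i in range(4): vision.get_image("top");s=status.observe(); print(s["position"],s["ft_force"])
show("wrist","pics/w36.png")
```

```text
[ 0.58608768  0.22140327 -0.01052013] [-0.03762716  0.14216743 -1.43509316]
[ 0.58618495  0.22141132 -0.01025986] [ 0.21809265 -0.06096337 -1.22920469]
[ 0.58622554  0.22142784 -0.01015501] [-0.03487057 -0.37686097 -1.71849254]
[ 0.5862703   0.22139143 -0.01008683] [ 0.82961478  1.02982327 -2.31502511]
```

View pics/w36.png

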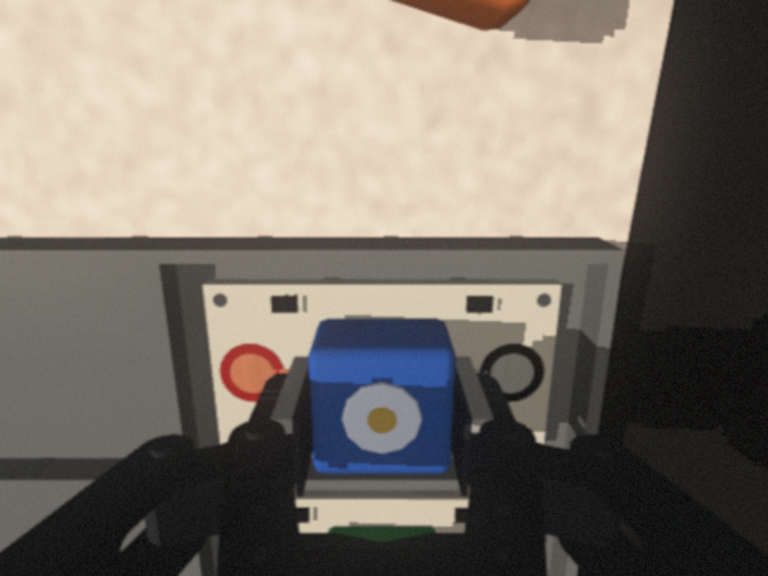

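Blue sits inside the second compartment. Lower slightly and release.

Request:
send_rows:
  targets:
    - [0,0,0.02,0,0,0,30]
    - [0,0,0.02,0,0,0,44]
    - [0,0,0.02,0,0,0,54]
    - [0,0,0.02,0,0,0,54]
    - [0,0,0.02,0,0,0,54]

```text
time_s: 50.25
position: [0.5861, 0.2213, -0.0114]
tool_rot: [[0.999, 0.044, -0.0], [0.044, -0.999, -0.0], [-0.0, 0.0, -1.0]]
ft_force: [-0.4, 0.4, 0.0]
grip_width: 0.0542
```

Request:
send_rows:
  targets:
    - [0,0,-0.5,0,0,0,54]
    - [0,0,-1.3,0,0,0,60]
    - [0,0,-2.2,0,0,0,70]
    - [0,0,-3.0,0,0,0,75]
    - [0,0,-3.0,0,0,0,75]

```text
time_s: 50.88
position: [0.5874, 0.2217, 0.142]
tool_rot: [[0.999, 0.044, 0.007], [0.044, -0.999, 0.001], [0.007, -0.001, -1.0]]
ft_force: [-0.6, -0.6, -0.5]
grip_width: 0.0749
```

Run:
```python
from h import *
for n in ("wrist","side"):
    im,d,K,T,s=show(n,f"pics/{n}37.png"); print(n,s["position"]); boards(n,im,d,K,T)
delta([.639,.0095,.137],Rdown(-90))
```

```text
wrist [0.58742085 0.22168389 0.14201382]
led_green 0.81 c [0.5045 0.2159] [ 65. 112.] ang 1.7 ztop 0.037
led_blue 0.6 c [0.5858 0.2207] [ 60. 111.] ang 2.5 ztop 0.037
led_white 0.79 c [0.6393 0.0252] [60. 77.] ang 0.2 ztop 0.035
side [0.58544939 0.22122856 0.13722286]
led_green 0.7 c [0.5071 0.2196] [ 61. 114.] ang 2.3 ztop 0.036
led_blue 0.7 c [0.5863 0.2221] [ 61. 111.] ang 2.3 ztop 0.036
led_white 0.81 c [0.6364 0.0113] [109.  54.] ang 88.6 ztop 0.034
row [0.876, 4.279, 0.015, 0.001, 0.011, 0.316] rowsneeded 3.494228689554076 0.23643128874648747
```

View pics/wrist37.png

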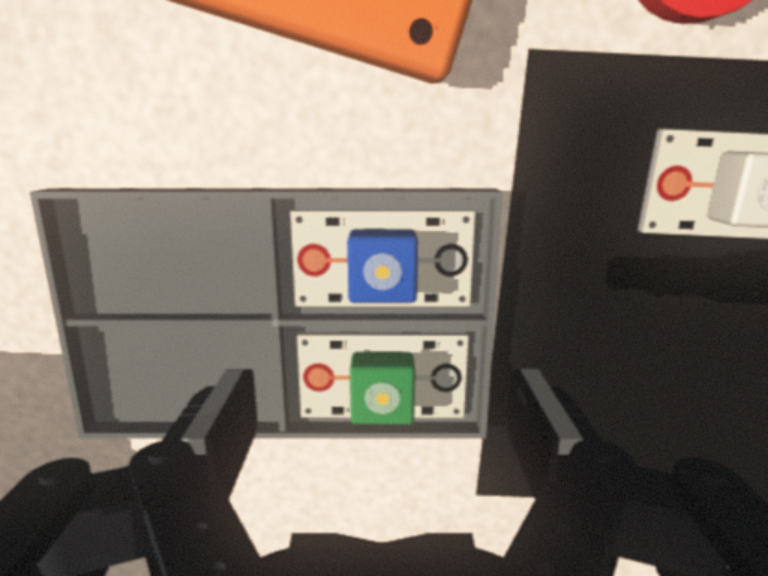

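Blue and green are flat in the tray. Now white.

Request:
send_rows:
  targets:
    - [0.2,1.0,0,0,0,0.1,75]
    - [0.4,2.1,0,0,0,0.2,75]
    - [0.65,3.2,0,0,0,0.32,75]
    - [0.88,4.28,0,0,0,0.32,75]
    - [0.88,4.28,0,0,0,0.32,75]

```text
time_s: 51.9
position: [0.64, 0.0059, 0.1378]
tool_rot: [[1.0, -0.005, -0.001], [-0.005, -1.0, -0.0], [-0.001, 0.0, -1.0]]
ft_force: [-0.1, 1.4, -0.6]
grip_width: 0.075
```

Run:
```python
from h import *
for i in range(5): vision.get_image("top")
im,d,K,T,s=show("wrist","pics/w38.png"); print(s["position"],jawyaw(s),s["q"].round(0)); boards("wrist",im,d,K,T)
housing(s,im,d,K,T,[.639,.009])
delta([.639,.009,-.0135],Rdown(-90))
```

```text
[0.63917379 0.01096579 0.13860654] -89.93248244723601 [-10.  34.  65.   0.  81.  80.]
led_green 0.7 c [0.5067 0.2187] [ 60. 116.] ang 2.3 ztop 0.036
led_blue 0.8 c [0.5836 0.215 ] [ 66. 102.] ang 2.9 ztop 0.037
led_white 0.87 c [0.6394 0.008 ] [ 61. 110.] ang 0.2 ztop 0.035
housing 2167 (array([0.63960706, 0.00804283]), (40.149757385253906, 39.7514533996582), 89.72705841064453) 0.03431043272576878
row [-0.007, 0.027, 3.045, 0.0, -0.001, 0.004] rowsneeded 2.4360665518625866 0.0033764148229246302
```

View pics/w38.png

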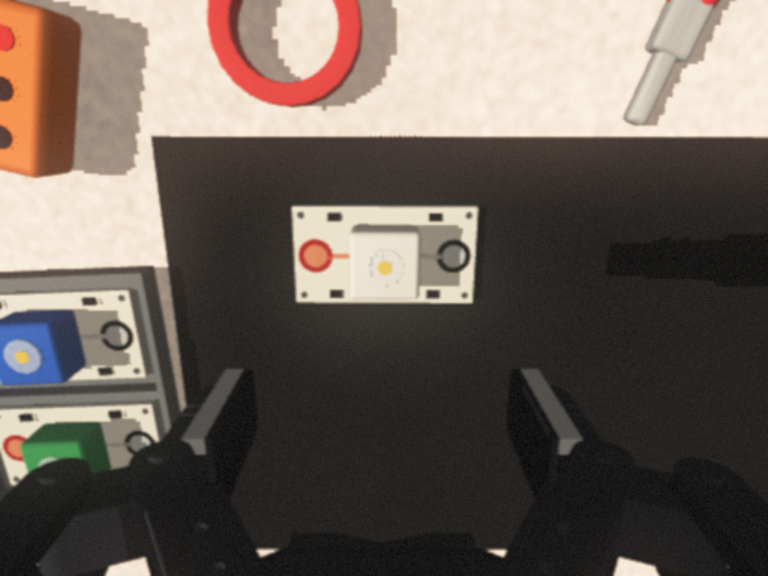

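Request:
send_rows:
  targets:
    - [0,0.04,0.9,0,0,0,72]
    - [0,0.04,1.8,0,0,0,68]
    - [0,0.04,2.6,0,0,0,64]
    - [0,0.04,2.9,0,0,0,62]
    - [0,0.04,3.03,0,0,0,62]

```text
time_s: 52.98
position: [0.6398, 0.0077, -0.0127]
tool_rot: [[1.0, -0.0, 0.001], [-0.0, -1.0, -0.0], [0.001, 0.0, -1.0]]
ft_force: [0.6, -0.8, 0.8]
grip_width: 0.0621
```

Request:
send_rows:
  targets:
    - [0,0,0,0,0,0,45]
    - [0,0,0,0,0,0,35]
    - [0,0,0,0,0,0,30]
    - [0,0,0,0,0,0,30]
    - [0,0,0,0,0,0,30]
  grip_force: 40

```text
time_s: 53.6
position: [0.6403, 0.0074, -0.0113]
tool_rot: [[1.0, -0.001, 0.003], [-0.001, -1.0, -0.0], [0.003, 0.0, -1.0]]
ft_force: [-0.1, -0.0, 6.6]
grip_width: 0.039
```

Run:
```python
from h import *
for i in range(2): vision.get_image("top"); s=status.observe(); print(s["position"],s["grip_width"])
```

```text
[ 0.64032583  0.0074219  -0.0113147 ] 0.039126462777180446
[ 0.6403105   0.00743047 -0.01133869] 0.03894049914503838
```

Request:
send_rows:
  targets:
    - [0,0,-0.3,0,0,0,30]
    - [0,0,-1.0,0,0,0,30]
    - [0,0,-1.8,0,0,0,30]
    - [0,0,-2.6,0,0,0,30]
    - [0,0,-2.6,0,0,0,30]

```text
time_s: 54.32
position: [0.6409, 0.0073, 0.1213]
tool_rot: [[1.0, -0.0, 0.007], [-0.0, -1.0, -0.001], [0.007, 0.001, -1.0]]
ft_force: [0.2, -0.3, -0.9]
grip_width: 0.0393
```

Run:
```python
from h import *
print(status.observe()["position"])
delta([.5008,.3518,.118],Rdown(-87.45))
```

```text
[0.64087002 0.00732863 0.12134523]
row [-2.805, -6.888, 0.039, 0.01, -0.05, -0.322] rowsneeded 5.9500066535287806 0.2435826948281335
```

Request:
send_rows:
  targets:
    - [-0.4,-0.9,0,0,0,-0.1,30]
    - [-0.85,-2.0,0,0,0,-0.2,30]
    - [-1.3,-3.1,0,0,0,-0.32,30]
    - [-1.75,-4.2,0,0,0,-0.32,30]
    - [-2.2,-5.3,0,0,0,-0.32,30]

```text
time_s: 54.95
position: [0.5281, 0.274, 0.1165]
tool_rot: [[0.999, 0.044, -0.002], [0.044, -0.999, -0.0], [-0.002, 0.0, -1.0]]
ft_force: [0.0, 1.3, -1.0]
grip_width: 0.0389
```

Run:
```python
from h import *
print(status.observe()["position"])
delta([.5008,.3518,.118],Rdown(-87.45))
```

```text
[0.52813631 0.2740162  0.11651128]
row [-0.478, -1.578, -0.03, 0.003, 0.011, -0.004] rowsneeded 1.3193752681064455 0.008883296141364422
```

Request:
send_rows:
  targets:
    - [-0.3,-0.9,0,0,0,0,30]
    - [-0.48,-1.58,0,0,0,0,30]
    - [-0.48,-1.58,0,0,0,0,30]
    - [-0.48,-1.58,0.9,0,0,0,30]
    - [-0.48,-1.58,1.6,0,0,0,30]

```text
time_s: 55.58
position: [0.5018, 0.3493, 0.0354]
tool_rot: [[0.999, 0.044, -0.001], [0.044, -0.999, -0.001], [-0.001, 0.001, -1.0]]
ft_force: [0.3, 0.2, -1.5]
grip_width: 0.0391
```

Run:
```python
from h import *
for i in range(6): vision.get_image("top")
im,d,K,T,s=show("wrist","pics/w39.png"); print(s["position"],jawyaw(s),s["ft_force"])
delta([.5008,.3518,-.0085],Rdown(-87.45))
```

```text
[0.50315343 0.35043868 0.03881114] -87.49400299554841 [ 0.56756695 -0.36499919 -1.43877371]
row [-0.047, -0.026, 0.947, -0.007, -0.019, -0.004] rowsneeded 0.7588276958134724 0.015742293525485406
```

View pics/w39.png

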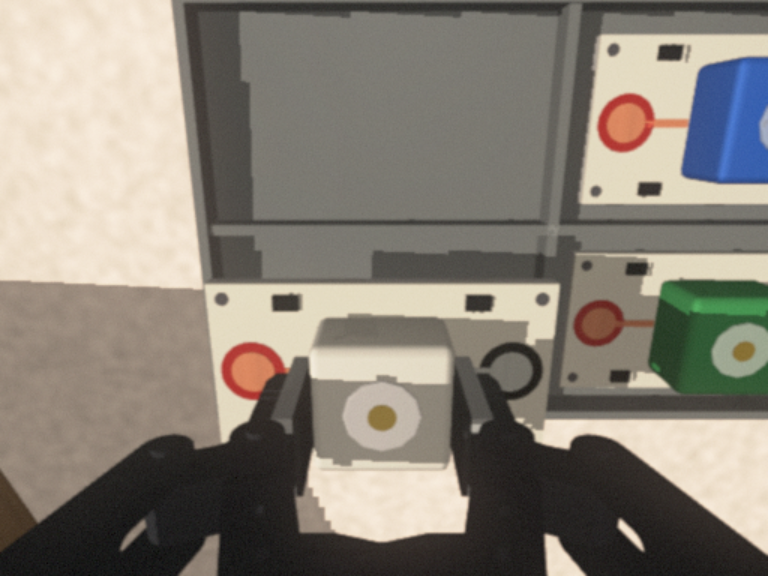

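Request:
send_rows:
  targets:
    - [-0.04,-0.02,0.3,0,0,0,30]
    - [-0.04,-0.02,0.55,0,0,0,30]
    - [-0.04,-0.02,0.75,0,0,0,30]
    - [-0.04,-0.02,0.85,0,0,0,30]
    - [-0.04,-0.02,0.88,0,0,0,30]

```text
time_s: 56.55
position: [0.5001, 0.3513, -0.0072]
tool_rot: [[0.999, 0.044, -0.0], [0.044, -0.999, -0.0], [-0.0, 0.0, -1.0]]
ft_force: [0.3, 0.2, -0.6]
grip_width: 0.039
```

Run:
```python
from h import *
for i in range(4): vision.get_image("top");s=status.observe(); print(s["position"],s["ft_force"])
show("wrist","pics/w40.png")
```

```text
[ 0.5001214   0.3513587  -0.00711471] [-0.47042704 -0.44236359 -1.96127217]
[ 0.50019018  0.3514021  -0.00682504] [ 0.65907511  0.01416145 -1.72090884]
[ 0.50028156  0.35140306 -0.00661683] [ 0.01580629  0.28045847 -1.95996276]
[ 0.50031109  0.35145788 -0.00653248] [ 0.68626053 -0.36852611 -1.0807035 ]
```

View pics/w40.png

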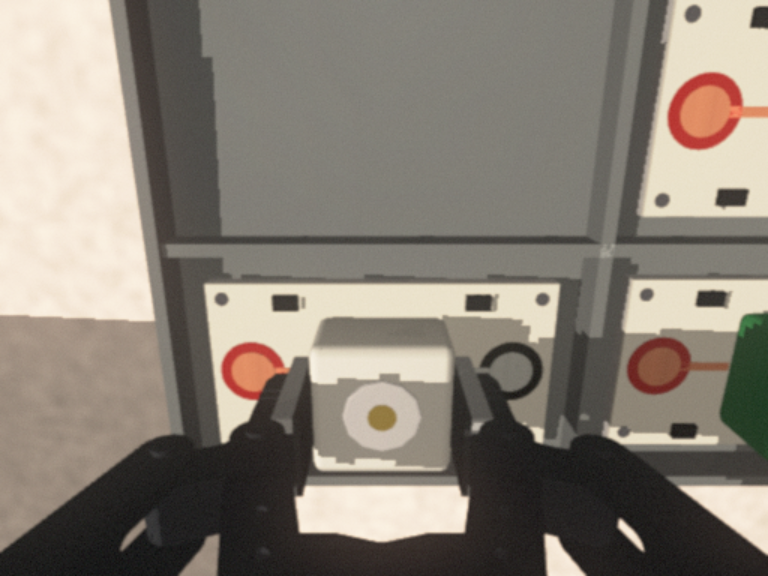

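White is inside its compartment. Lower 2.5 mm and release.

Request:
send_rows:
  targets:
    - [0,0,0.03,0,0,0,30]
    - [0,0,0.05,0,0,0,30]
    - [0,0,0.05,0,0,0,44]
    - [0,0,0.05,0,0,0,54]
    - [0,0,0.05,0,0,0,54]

```text
time_s: 57.42
position: [0.5002, 0.3514, -0.0093]
tool_rot: [[0.999, 0.044, 0.0], [0.044, -0.999, 0.0], [0.0, -0.0, -1.0]]
ft_force: [0.8, 0.5, -0.2]
grip_width: 0.0542
```

Request:
send_rows:
  targets:
    - [0,0,0,0,0,0,54]
    - [0,0,-0.5,0,0,0,54]
    - [0,0,-1.5,0,0,0,60]
    - [0,0,-2.5,0,0,0,70]
    - [0,0,-3.5,0,0,0,75]

```text
time_s: 58.05
position: [0.4999, 0.3513, 0.1674]
tool_rot: [[0.999, 0.044, 0.0], [0.044, -0.999, 0.0], [0.0, -0.0, -1.0]]
ft_force: [-0.0, 0.0, -0.4]
grip_width: 0.0749
```

Request:
send_rows:
  targets:
    - [0,0.8,-0.5,0,0,0,75]
    - [0,0.8,-1,0,0,0,75]
    - [0,0.8,-1,0,0,0,75]

```text
time_s: 58.42
position: [0.5025, 0.3114, 0.2173]
tool_rot: [[0.999, 0.044, 0.004], [0.044, -0.999, 0.001], [0.004, -0.001, -1.0]]
ft_force: [0.5, 0.4, -0.9]
grip_width: 0.075
```

Run:
```python
from h import *
for i in range(4): vision.get_image("top")
for n in ("wrist","side"):
    im,d,K,T,s=show(n,f"pics/{n}41.png"); print(n,s["position"],s["time_s"]); boards(n,im,d,K,T)
    v,u=np.nonzero(d>0); P=depro(K,T,u,v,d[v,u])
    for c in ([.507,.2185],[.5866,.222],[.501,.352]):
        m=(np.linalg.norm(P[:,:2]-c,axis=1)<.055)&(abs(P[:,0]-c[0])<.028)&(P[:,2]>.006)&(P[:,2]<.016)
        A=np.c_[P[m][:,:2]-c,np.ones(m.sum())]; print(c,m.sum(),"slope,z",np.linalg.lstsq(A,P[m][:,2],rcond=None)[0].round(4))
```

```text
wrist [0.50135414 0.31150269 0.21421269] 58.625
led_green 0.58 c [0.5058 0.2166] [ 60. 111.] ang 2.5 ztop 0.037
led_blue 0.86 c [0.5855 0.2194] [ 61. 112.] ang 1.2 ztop 0.038
led_white 0.96 c [0.4989 0.3499] [ 62. 114.] ang 2.5 ztop 0.037
[0.507, 0.2185] 2987 slope,z [-0.0017 -0.0014  0.0105]
[0.5866, 0.222] 3713 slope,z [-0.0006 -0.0015  0.0104]
[0.501, 0.352] 3089 slope,z [-0.0032 -0.0022  0.0104]
side [0.5016657  0.31150571 0.21493154] 58.825
led_green 0.87 c [0.5065 0.2186] [ 60. 112.] ang 2.4 ztop 0.036
led_blue 0.7 c [0.5869 0.2219] [ 61. 112.] ang 3.5 ztop 0.036
led_white 0.87 c [0.5007 0.3501] [ 61. 115.] ang 2.5 ztop 0.037
[0.507, 0.2185] 661 slope,z [-0.006   0.002   0.0095]
[0.5866, 0.222] 603 slope,z [ 0.0033 -0.0006  0.0095]
[0.501, 0.352] 989 slope,z [-0.0069  0.0002  0.0096]
```

View pics/wrist41.png

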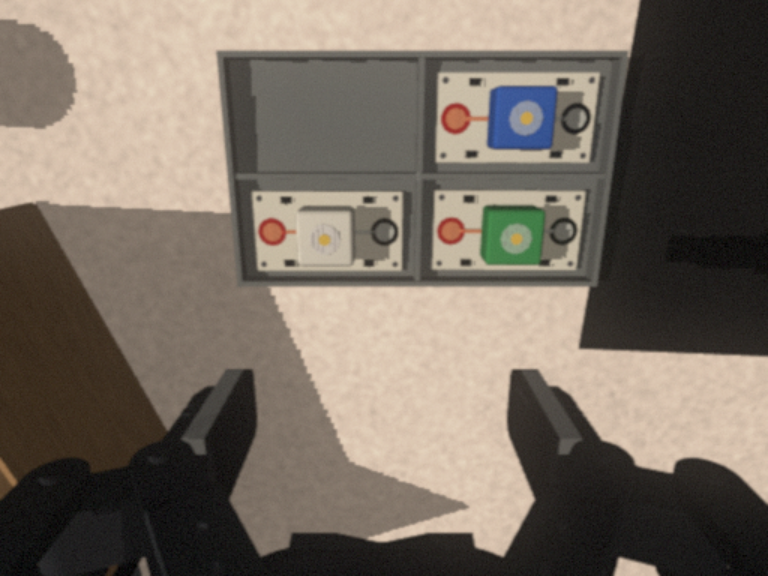

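View pics/side41.png

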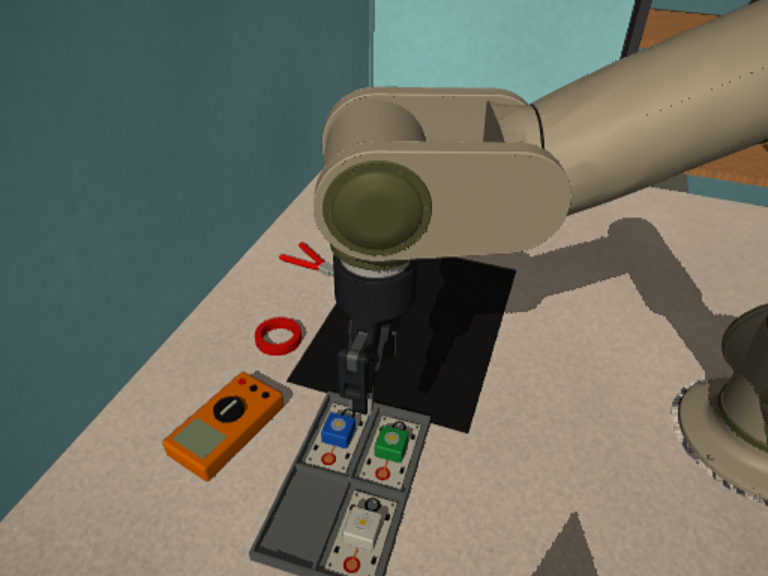

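All three boards lie flat (tops at 10 mm, slopes below 0.01). Last check is the tester and the bystanders from the top camera.

Run:
```python
from h import *
im,d,K,T,s=show("top","pics/t42.png")
v,u=np.nonzero(d>0); P=depro(K,T,u,v,d[v,u]); near=np.linalg.norm(P[:,:2]-[.5,-.39],axis=1)<.09
for lo,hi in [(.16,.19),(.085,.1)]:
    Q=P[near&(P[:,2]>lo)&(P[:,2]<hi)]; print(len(Q),rect(Q),Q[:,2].mean())
for n in ["tape","pliers","meter"]:
    r=vision.masks_of("top",n)[0]; m=r["pixels"]&(d>0); b,a=np.nonzero(m); print(n,rect(depro(K,T,a,b,d[m])))
```

```text
129 (array([ 0.50207092, -0.38851141]), (37.886924743652344, 17.06768226623535), 26.962860107421875) 0.1726495149193989
496 (array([ 0.50140903, -0.38764429]), (79.85755157470703, 60.02438735961914), 27.742555618286133) 0.09425892576732113
tape (array([0.76100287, 0.06191156]), (74.99894714355469, 76.71022033691406), 19.319015502929688)
pliers (array([ 0.78699451, -0.16732658]), (62.6194953918457, 145.2051544189453), 82.72216796875)
meter (array([0.75082391, 0.26708197]), (178.3065185546875, 93.2365951538086), 76.10254669189453)
```

View pics/t42.png

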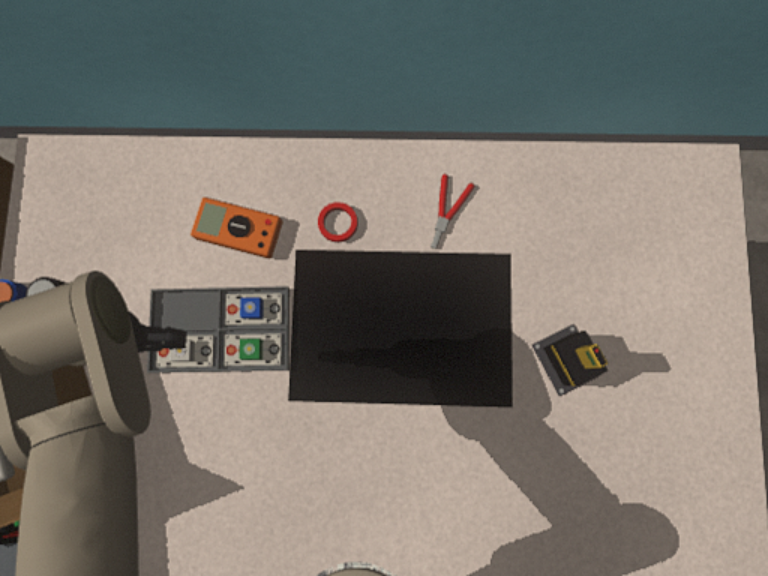

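Run:
```python
from rig import env
print(env.close_job())
```

```text
the job is handed in; nothing more can be done
None
```

I tested the three boards on the bench in sheet order (green, blue, white; red was absent), put the tester back, and moved all three boards to the tray. The job went in at about 59 s; no verdict is reported.

**Pad touches:** I touched copper then silver on each board, resting at least 1.25 s on each pad. By the arm's position the pin was pressed about 2.6–3.1 mm of its 10 mm travel. The force reading is noisy, showing roughly 1 N on average. The side camera showed the tip on each pad. On blue's silver pad the housing hid the contact point and the arm blocked the top view, so that one rests on the measured position.

**Last checks:**
- **Tester:** it is upright in the slot. The handle top measured 0.175 m by the wrist camera right after release, the same as at the start. It is within about 1.1 mm of the slot centre and in line with the slot.
- **Boards:** all three are flat in three compartments, top faces at about 10 mm and slopes under 0.01.
- **Tape, pliers and meter:** unmoved in the pictures. The pliers' fitted centre came out 2.5 cm from its first reading, but the pictures show them in the same place, so I put that down to the fit.

**What went wrong on the way:**
- **First grasp of green:** it closed on air, because the real fingertips end about 30 mm short of the nominal tool point. I corrected for that from the wrist camera's depth.
- **Blue board:** it was knocked about 3 cm aside while I was placing green. I measured it again and picked it up from its new place.

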